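Load carving blanks into the sloping gauge rack

TASK

Drop each of the three carving blanks, long edge down, into the slot of the sloping rack that suits its thickness, so that it rests fully down on that slot's ledges: thickest in the widest slot, thinnest in the narrowest. When all three are in and let go, swing the red keeper bar forward until it is fully down over them. Leave the jar, the tin and the brush where they are.

Things in the scene. Friction and masses are not known exactly. Their poses are not given: they have to be found in the camera images.
- rack: the sloping gauge rack, fixed to the bench: blue slotted block with yellow top (the comb) on a plywood base 200 x 226 mm; origin at the centre of the base's underside. x points away from the robot side, along the slots seen from above; y along the row of slots; z up.
- comb: blue slotted block of the rack, top face yellow, 146 x 206 x 71 mm, tilted 30 deg about its y: its z (the way slots open) leans 30 deg from vertical to the robot side; x runs along the slots, rising away. Origin: mid-row at ledge level, 82 mm above the bench. Top at z = +35 mm. Slots 66 mm apart, 130 mm long (x -65 to 65), ends closed by 8 mm walls up to z = +30 mm; mouths rounded, radius 6 mm.
- blank_thick: dark red-brown wooden carving blank with a rosette pattern on both faces, 120 mm long (its x) x 28 mm thick (its y) x 80 mm high (its z), about 167 g, loose, at first standing on a long edge on the bench; origin at its centre. Either end or face may lead; long edge down in the rack.
- slot_thick (a point): the left-hand (+y) slot of the rack, for the 28 mm blank: 31 mm wide above the ledges, 22 mm below them; 35 mm deep down to its pale ledges; throat 30 mm deeper (a thinner blank falls in, a thicker one cannot enter). Point: mid-slot at ledge level, comb y = 0.066 m; axes as the comb's. Seated blank: centre 40 mm, top edge 80 mm up z from here, 5 mm play either way along x.
- blank_mid: honey-brown wooden carving blank with a rosette pattern on both faces, 120 mm long (its x) x 20 mm thick (its y) x 80 mm high (its z), about 119 g, loose, at first standing on a long edge on the bench; origin at its centre. Either end or face may lead; long edge down in the rack.
- slot_mid (a point): the middle slot of the rack, for the 20 mm blank: 23 mm wide above the ledges, 14 mm below them; 35 mm deep down to its pale ledges; throat 30 mm deeper (a thinner blank falls in, a thicker one cannot enter). Point: mid-slot at ledge level, comb y = 0 m; axes as the comb's. Seated blank: centre 40 mm, top edge 80 mm up z from here, 5 mm play either way along x.
- blank_thin: pale cream wooden carving blank with a rosette pattern on both faces, 120 mm long (its x) x 12 mm thick (its y) x 80 mm high (its z), about 71 g, loose, at first standing on a long edge on the bench; origin at its centre. Either end or face may lead; long edge down in the rack.
- slot_thin (a point): the right-hand (-y) slot of the rack, for the 12 mm blank: 15 mm wide above the ledges, 6 mm below them; 35 mm deep down to its pale ledges; throat 30 mm deeper (a thinner blank falls in, a thicker one cannot enter). Point: mid-slot at ledge level, comb y = -0.066 m; axes as the comb's. Seated blank: centre 40 mm, top edge 80 mm up z from here, 5 mm play either way along x.
- keeper (a joint): keeper frame (red bar on two steel arms), hinge parallel to comb y: 0 = fully down over the blanks, 1.43 rad = open against the rear stop, where it leans about 22 deg back beyond upright and stays; upright = 1.05. Light hinge (under 2 N at the bar): once swung forward, towards the robot side, to 0.8 or less it falls shut by its own weight.
- keeper_bar (a point): middle of the red keeper bar, 16 mm diameter, 236 mm long along comb y, 105 mm from its hinge line, on steel arms at comb y = -114 and +114 mm. Closed it passes 3 mm above the blanks' top edges; open it stands behind the blanks about 0.2 m above the bench (highest 0.22 m as it swings), with free space in front of and behind it.
- keeper_hinge (a point): middle of the keeper's hinge line, on the comb at comb x = +45 mm, y = 0, z = 0.
- glue_jar: bystander: white jar with red lid, 64 mm diameter, 90 mm high; origin under its centre.
- paint_tin: bystander: green tin, 80 mm diameter, 100 mm high; origin under its centre.
- brush: bystander: brush lying on the bench; origin near its middle.
There are look-alikes about, which are no part of the job. What is shaped like the blank_mid but turquoise or yellow is not meant.

How it is judged (in metres and radians):
On the way, in this order (a step that is already met when the one before it is completed fails the run):
1. all three blanks rest on the ledges of their own slots, let go (x of blank_thick in the frame of slot_thick between -0.009 and 0.009 m and y of blank_thick in the frame of slot_thick between -0.005 and 0.005 m and z of blank_thick in the frame of slot_thick between 0.036 and 0.044 m and angle between the x axis of each of blank_thick, blank_mid, blank_thin and the x axis of comb, either way round below 0.08 rad and angle between the z axis of each of blank_thick, blank_mid, blank_thin and the z axis of comb, either way round below 0.14 rad and contact force between each of blank_thick, blank_mid, blank_thin and the fingers below 0.1 N and linear speed of each of blank_thick, blank_mid, blank_thin below 0.05 m/s and x of blank_mid in the frame of slot_mid between -0.009 and 0.009 m and y of blank_mid in the frame of slot_mid between -0.005 and 0.005 m and z of blank_mid in the frame of slot_mid between 0.036 and 0.044 m and x of blank_thin in the frame of slot_thin between -0.009 and 0.009 m and y of blank_thin in the frame of slot_thin between -0.005 and 0.005 m and z of blank_thin in the frame of slot_thin between 0.036 and 0.044 m), for 0.2 s.
2. the keeper bar is fully down (value of joint keeper below 0.1 rad), for 0.2 s.
At the end, for the whole second after the job is handed in: Each blank rests, released and still, on the ledges of the slot of its own thickness (centre within 9 mm along, 5 mm across and 4 mm in height of the seated place; long edge within 0.08 rad of the slot's line, lean within 0.14 rad), and the keeper reads under 0.1 rad (all of step 1 and value of joint keeper below 0.1 rad); the robot touches nothing.
It fails at once if the glue jar is moved more than 30 mm (distance of glue_jar from where it was at the start of the episode above 0.03 m).
It fails at once if the paint tin is moved more than 30 mm (distance of paint_tin from where it was at the start of the episode above 0.03 m).
It fails at once if the brush is moved more than 30 mm (distance of brush from where it was at the start of the episode above 0.03 m).
It also fails if it takes over 72 s, if anything falls off the work surface, if the arm or the gripper's body presses on something with over 40 N, if the wrist force passes 120 N, or if a joint passes its speed limit or range.

ROBOT

A 6-joint arm with a two-finger parallel gripper is mounted at the origin on the work surface. World frame = base frame: x ahead of the robot, y to its left, z up, the work surface at z = 0. Lengths are in mm, angles in rad, forces in N, time in s.
With the tool pointing down it reaches from about 300 to 825 mm from the base axis. Payload 5.4 kg.
Tool frame: the origin (TCP) lies between the finger pads; the fingertips stand 14 mm ahead of it and the grasp point (between the pads) lies 5 mm behind it; z points along the fingers, y is the line along which they close (so a half turn about z gives the same grasp; the last joint's range is limited). The gripper opens to 92 mm and grips with 3 to 60 N. Pads are 20 mm wide; open, the fingers measure 128 mm over their backs; the gripper's body (75 mm by 189 mm) begins 69 mm behind the grasp point.
Start: joints at [0.959, 0.158, 1.597, -0, 1.386, -0.21], TCP at [224.876, 529.185, 228.601] pointing down, gripper open.
Joint ranges: [-2.91, 2.91], [-0.94, 2.29], [0.18, 2.7], [-1.29, 4.43], [0.17, 2.64], [-3, 3]. Speed limits (rad/s): [2.57, 2.57, 3.14, 3.14, 3.14, 3.14].

INTERFACE

Orientations are given as [roll, pitch, yaw] about the fixed x, y, z axes, in that order (R = Rz(yaw) Ry(pitch) Rx(roll)).
In Python, from station import sensors, cams, job, nets gives the robot as it stands. The module is installed in compiled form; this text tells all that it offers.
- The arm moves only by the tool move_arm, never from a script. Its argument "plan" is a list of rows, each a list of 5 numbers: the shift along the tool's x, y, z in units of 25 mm (1.0 is 25 mm), then the turn about the tool's z in units of 5 degrees (1.0 is 5 degrees), then the closure, from 0 (fully open) to 1 (shut). A call has exactly 10 rows; each row is the pose to reach, as a shift and turn from the pose commanded when the call began, along the tool's axes at that moment; what a row does not reach only later rows make up. A row lasts 1/12 s, in which the tool goes at most 41.7 mm and 7.16 degrees, less where a joint would pass 70% of its speed; a pose out of reach is approached as far as the arm can. A call with a gripper value outside its range is refused whole. The fingers move at their own pace and stop on an object; "grip_force" is the grip in N (left out, the last holds). Time passes only in rows, so rows that repeat a pose let the fingers close, or fill a call up. It gives the time, the measured TCP pose, the force, the opening and the grip force at its end, in the units of the state.
- sensors.sense(): the state, without advancing time (a new reading comes with each control period).
- cams.read_camera(name): name is "scene" or "top"; returns a dict with "image" (384x512x3 uint8, red, green, blue), "range_z" (384x512 float32, mm along the optical axis (not along the pixel's ray), 0 where there is no reading), "fov_y" (degrees; the focal length in pixels is half the picture's height over the tangent of half this angle, whatever the lens; pixels are square), "cx", "cy" (the principal point, pixels), "rvec" (rotation vector, rad) and "tvec" (3), from world to camera coordinates, as OpenCV has them. Camera axes: x right, y down, z forward; pixel columns grow to the right and rows downward; lengths in mm; the calibration is good to about 2 mm. A picture is of the moment at which its call begins.
- job.job_done(): hands the job in; it is judged then, once.
Trained networks look in the newest picture that a camera, given by its name, has taken for a name from the list of things; names that differ only in an ending like _2 or _b are one class to them, and where a whole thing is asked for, a point or a joint stands for the part that bears it (a point fixed in the world has none). Each returns a list of dicts, best first, with "confidence" (0 to 1); they miss things now and then, are a little off and sometimes report something else, mostly with a low value. They report only what shows in the picture. A call takes as long as a camera call. They do not tell look-alikes from the thing itself.
- nets.masks_of(camera, name): "pixels" (384x512 bool, what is visible of it) and "extent" ([centre column, centre row, width, height] in pixels, round what is visible of it).
The state is a dict: "time": time; "qpos": joint angles; "dq": joint speeds; "tau": joint torques, N m; "tool_pos": TCP position; "ee_rot": TCP orientation; "wrist_force": force on the tool from outside, world axes, zero at the start; "torque": the same for the moment, N m; "finger_gap": opening from 0.0 (shut) to 1.0 (fully open); "finger_force": force on a finger pad.
Only numpy, scipy, OpenCV 4.12 (cv2) and the standard library are available. Lean on these libraries where they do the work, as an engineer would, in place of code of your own. Each camera call takes 0.05 s, during which the arm holds its last target. There are 200 camera calls.

## Working session

There is one attempt and no reset: what is moved stays moved. The work goes in short steps, Python scripts to look and compute and a tool call to move; the robot and the scene stay as the last step left them, time stands still between calls to the robot, and variables do not carry over. Pictures are saved under pics/ and viewed, at most 10 in all, crops included, and the job is handed in when it is done.

Besides the shell and the picture viewer there is one more tool, called after "Request:" as name(argument=value, ...), one argument or row to a line, values as JSON. move_arm: Moves the arm, as the interface text tells. Its arguments: {"type":"object","properties":{"plan":{"type":"array","items":{"type":"array","items":{"type":"number"}}},"grip_force":{"type":"number"}},"required":["plan"]}

```bash
mkdir -p pics
cat > h.py <<'E'
import numpy as np, cv2
from station import sensors, cams, job, nets
def cam(n):
    c=cams.read_camera(n); c['R']=cv2.Rodrigues(np.array(c['rvec'],float))[0]; c['t']=np.array(c['tvec'],float).ravel()
    c['f']=192/np.tan(np.radians(c['fov_y'])/2)
    z=c['range_z'].astype(float); v,u=np.mgrid[:384,:512]
    P=np.stack([(u-c['cx'])/c['f']*z,(v-c['cy'])/c['f']*z,z],-1)
    c['W']=(P-c['t'])@c['R']; c['ok']=z>0; return c
E
python3 - <<'E'
from h import *
for n in('scene','top'):
    c=cam(n); cv2.imwrite(f'pics/{n}0.png',c['image'][...,::-1]); print(n,c['fov_y'],-c['R'].T@c['t'])
    np.savez(f'{n}0.npz',W=c['W'],ok=c['ok'],im=c['image'],R=c['R'],t=c['t'],f=c['f'],c=[c['cx'],c['cy']])
    for k in('rack','comb','blank_thick','blank_mid','blank_thin','keeper_bar','glue_jar','paint_tin','brush'):
        for d in nets.masks_of(n,k)[:4]:
            m=d['pixels']&c['ok']; w=c['W'][m]
            print(k,round(d['confidence'],2),np.round(d['extent']),np.round(np.median(w,0)) if len(w) else None, np.round(w.min(0)) if len(w) else None,np.round(w.max(0)) if len(w) else None, np.median(c['image'][m],0) if len(w) else None)
E
```

```text
scene 50.234163072923565 [1304.74953626 -603.05551754  845.84298384]
rack 0.61 [312. 196.  98.  88.] [600. 144.  87.] [371.  59.  -2.] [664. 590. 213.] [117.  78.  97.]
comb 0.77 [319. 183.  88.  61.] [597. 142. 114.] [372.  67.  -1.] [642. 561. 213.] [ 56.  65. 100.]
blank_thick 0.84 [250. 233.  34.  44.] [568. -84.  59.] [490. -90.   1.] [614. -58.  85.] [79. 37. 27.]
blank_thick 0.46 [317. 181.  93.  65.] [597. 141. 114.] [382.  67.  -5.] [642. 585. 213.] [ 60.  65. 100.]
blank_mid 0.95 [161. 204.  15.  36.] [ 302. -239.   59.] [ 151. -254.   -1.] [ 337. -180.   86.] [ 67. 120. 114.]
blank_mid 0.79 [234. 195.  30.  39.] [375. -16.  46.] [217. -63.  -3.] [507.  80.  85.] [157. 137.  64.]
blank_mid 0.76 [195. 231.  30.  42.] [ 464. -212.   56.] [ 388. -219.    2.] [ 513. -191.   84.] [124.  84.  50.]
blank_thin 0.71 [162. 247.  16.  45.] [ 491. -319.   73.] [ 401. -331.    0.] [ 522. -284.   84.] [157. 140. 113.]
keeper_bar 0.74 [325. 181.  64.  54.] [617. 166. 204.] [411.  68.  -1.] [642. 552. 213.] [134.   67.   58.5]
glue_jar 0.63 [290. 262.  22.  41.] [730. -68.  64.] [664. -88.
[... 1031 characters left out ...]
 [ 404. -329.   -3.] [ 521. -292.   89.] [108.  93.  66.]
keeper_bar 0.55 [180. 168.  82.  34.] [617. 210. 206.] [560.  65.  -8.] [698. 373. 215.] [134.  47.  33.]
keeper_bar 0.22 [177. 185.  88.  69.] [552. 186. 110.] [456.  65.  -2.] [699. 367. 215.] [144.  98.  33.]
glue_jar 0.93 [257. 145.  17.  24.] [701. -55.  89.] [684. -82.   7.] [739. -27.  98.] [163.   34.   29.5]
paint_tin 0.77 [311. 138.  24.  32.] [ 718. -231.   99.] [ 689. -290.   -1.] [ 804. -194.  110.] [168. 169. 167.]
brush 0.74 [352. 158.  23.  55.] [ 649. -385.   20.] [ 580. -439.   -5.] [ 769. -343.   28.] [107. 110. 105.]
brush 0.4 [175. 184.  83.  68.] [554. 186. 109.] [456.  68.  -8.] [704. 367. 215.] [138.  94.  37.]
```

View pics/top0.png

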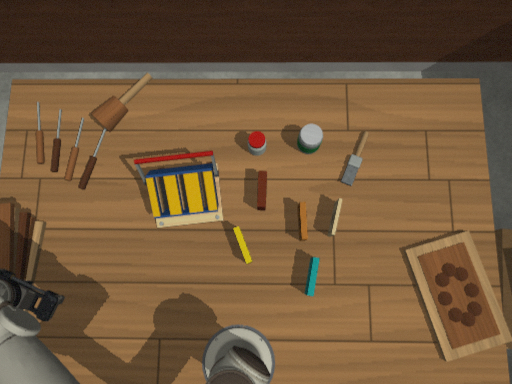

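View pics/scene0.png

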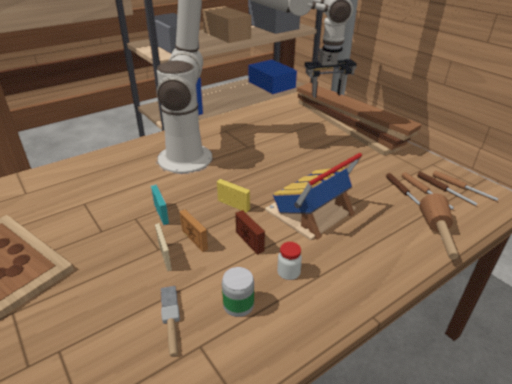

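```bash
cat > fit.py <<'E'
from h import *
from scipy.optimize import minimize
S=8
def render(d,p):
    x0,y0,yaw,r=p; c,s=np.cos(yaw),np.sin(yaw); m=np.zeros((384,512),np.float32)
    big=np.zeros((384,512),np.float32)
    u0,v0,W,H=d['roi']; big=np.zeros((H*S,W*S),np.uint8)
    for a,b,ra,rb in[(-103,-73.5,0,1),(-58.5,-11.5,1,1),(11.5,50.5,1,1),(81.5,103,1,0)]:
        a+=ra*r;b-=rb*r
        q=np.array([[x,y,35] for x,y in((-73,a),(73,a),(73,b),(-73,b))],float)
        xx=q[:,0]*np.cos(np.pi/6)-35*.5; zz=82+q[:,0]*.5+35*np.cos(np.pi/6)
        w=np.stack([x0+c*xx-s*q[:,1],y0+s*xx+c*q[:,1],zz],1)
        k=w@d['R'].T+d['t']; uv=k[:,:2]/k[:,2:]*d['f']+d['c']
        cv2.fillConvexPoly(big,np.round(((uv-[u0,v0]+.5)*S-.5)*16).astype(np.int32),255,cv2.LINE_AA,4)
    return cv2.resize(big,(W,H),interpolation=cv2.INTER_AREA)/255.
def load(n,roi):
    z=np.load(f'{n}.npz'); d={k:z[k] for k in z.files}; d['roi']=roi; u,v,w,h=roi
    im=d['im'][v:v+h,u:u+w].astype(float); s=(im[...,1]-im[...,2])/(im[...,1]+im[...,2]+1)
    d['obs']=np.clip((s-.3)/.3,0,1); return d
E
python3 - <<'E'
from fit import *
def loss(ds,p):
    return sum(((render(d,p)-d['obs'])**2).sum() for d in ds)
T=load('top0',(135,140,95,95)); C=load('scene0',(265,150,105,75))
for nm,ds in(('top',[T]),('scene',[C]),('both',[T,C])):
    best=None
    for y in(-.2,0,.2):
        r=minimize(lambda p:loss(ds,p*[1,1,.01,1]),[555,190,y*100,2],method='Nelder-Mead',options=dict(initial_simplex=np.array([555,190,y*100,2])+np.array([[0,0,0,0],[15,0,0,0],[0,15,0,0],[0,0,8,0],[0,0,0,3]]),maxiter=600))
        if best is None or r.fun<best.fun: best=r
    print(nm,best.fun,best.x*[1,1,.01,1],ds[0]['obs'].sum())
# red bar & blanks
for n in('top0','scene0'):
    z=np.load(n+'.npz'); W=z['W'];im=z['im'].astype(float)
    R,G,B=im[...,0],im[...,1],im[...,2]
    m=(R>90)&(G<.45*R)&(W[...,2]>180)&(W[...,2]<235)&(W[...,1]>30)&z['ok']
    w=W[m]; mu=w.mean(0); d=np.linalg.svd(w[:,:2]-mu[:2])[2][0] if len(w)<5000 else 0
    t=(w[:,:2]-mu[:2])@d; print(n,'bar',len(w),mu,'mid',mu[:2]+d*(t.min()+t.max())/2,'yaw',np.arctan2(-d[0],d[1]),np.ptp(t))
    for k,(x,y) in dict(thick=(551,-75),mid=(450,-206),thin=(462,-309)).items():
        m=z['ok']&(abs(W[...,2]-80)<7)&(np.hypot(W[...,0]-x,W[...,1]-y)<75)
        w=W[m][:,:2].astype(np.float32); print(k,len(w),cv2.minAreaRect(w), w.mean(0))
E
```

```text
top 230.1507905906816 [5.38077913e+02 1.79191494e+02 1.18331999e-01 9.30968141e-01] 1644.4278508502593
scene 1.7259262091829948 [507.40893017 482.35557571  -0.71924181  23.24443317] 19.12528203424765
both 595.3885563454759 [5.43890947e+02 1.80283448e+02 1.12782671e-01 1.41285189e+00] 1644.4278508502593
top0 bar 359 [618.02003881 188.94583383 208.53730539] mid [618.01619177 188.97731833] yaw -3.0200068682542804 232.5905912191966
thick 322 ((552.4910278320312, -73.40959167480469), (28.085227966308594, 120.16284942626953), 87.81642150878906) [551.7564  -73.55924]
mid 247 ((450.63726806640625, -206.36203002929688), (119.6296615600586, 21.132326126098633), 2.3440961837768555) [ 449.74182 -205.97841]
thin 151 ((463.1223449707031, -311.8675842285156), (13.17603874206543, 118.56631469726562), 76.29802703857422) [ 463.04272 -311.58316]
scene0 bar 219 [624.3907303  185.89588054 207.0855258 ] mid [623.91393568 189.7620624 ] yaw 0.12270485038293774 230.2460702761359
thick 309 ((549.1978759765625, -73.27393341064453), (31.517963409423828, 125.85197448730469), 86.20285034179688) [554.9731  -74.23706]
mid 222 ((447.5518493652344, -204.73585510253906), (122.42231750488281, 21.895639419555664), 2.489668130874634) [ 452.47647 -206.08505]
thin 139 ((461.940185546875, -310.9415588378906), (11.877458572387695, 122.22151184082031), 76.38461303710938) [ 466.02457 -312.0968 ]
```

Run:
```python
from fit import *
T=load('top0',(135,140,95,95))
r=render(T,[539.5,179.6,.12,1]); u,v,w,h=T['roi']; im=T['im'][v:v+h,u:u+w][...,::-1]
up=lambda a:cv2.resize(a,None,fx=6,fy=6,interpolation=cv2.INTER_NEAREST)
o=up(im).copy(); cs,_=cv2.findContours((cv2.resize(r,None,fx=6,fy=6)>.5).astype(np.uint8),cv2.RETR_LIST,cv2.CHAIN_APPROX_NONE); cv2.drawContours(o,cs,-1,(255,0,255),1)
C=load('scene0',(265,150,105,75)); u,v,w,h=C['roi']; im2=C['im'][v:v+h,u:u+w][...,::-1]
cv2.imwrite('pics/f1.png',o); 
r=render(C,[539.5,179.6,.12,1]);o=cv2.resize(im2,None,fx=7,fy=7,interpolation=cv2.INTER_NEAREST).copy(); cs,_=cv2.findContours((cv2.resize(r,None,fx=7,fy=7)>.5).astype(np.uint8),cv2.RETR_LIST,cv2.CHAIN_APPROX_NONE); cv2.drawContours(o,cs,-1,(255,0,255),1)
cv2.imwrite('pics/f2.png',o)
```

```text
(no output)
```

View pics/f1.png

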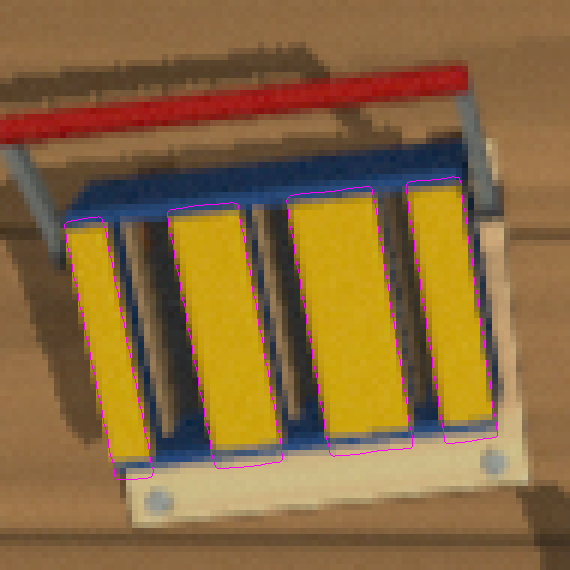

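View pics/f2.png

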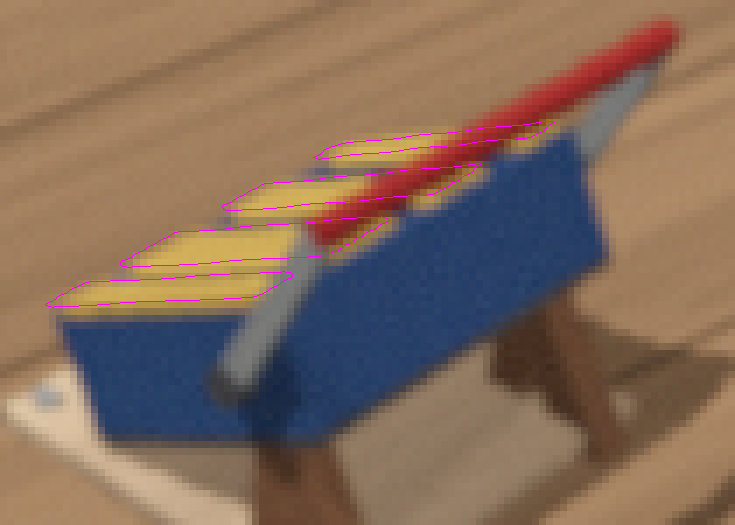

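```bash
sed -i 's/x0,y0,yaw,r=p/x0,y0,yaw,r,hl=p/; s/(-73,a),(73,a),(73,b),(-73,b)/(-hl,a),(hl,a),(hl,b),(-hl,b)/' fit.py
python3 - <<'E'
from fit import *
T=load('top0',(135,140,95,95)); u,v,w,h=T['roi']
s=np.load('top0.npz'); im=T['im'][v:v+h,u:u+w].astype(float); q=(im[...,1]-im[...,2])/(im[...,1]+im[...,2]+1)
print(np.percentile(q,[5,25,50,75,95]))
W=s['W'][v:v+h,u:u+w]
for lo,hi in((.3,.6),(.4,.75),(.35,.7)):
  T['obs']=np.clip((q-lo)/(hi-lo),0,1)*cv2.dilate((W[...,2]>60).astype(np.uint8),np.ones((5,5)))
  x0=np.array([542,180,12,1,70.]); sx=x0+np.vstack([np.zeros(5),np.diag([6,6,3,2,4])])
  r=minimize(lambda p:((render(T,p*[1,1,.01,1,1])-T['obs'])**2).sum(),x0,method='Nelder-Mead',options=dict(initial_simplex=sx,maxiter=900))
  print(r.fun,r.x)
print(sensors.sense()['ee_rot'],sensors.sense()['tool_pos'],sensors.sense()['time'])
E
```

```text
[-0.20535714  0.16257669  0.21666667  0.23563218  0.83428571]
19.841241982752912 [542.94165481 180.18664998  11.97839866   0.74638879  63.50977888]
22.80445894466196 [542.8836665  180.08268254  12.07587811   1.3556538   63.02712249]
18.68427577587802 [542.91339511 180.14499313  12.08998629   1.07767771  63.23095707]
[-3.14159087e+00  7.89537317e-06  2.73984032e+00] [224.87399609 529.18167365 228.61385368] 1.0
```

```bash
cat > g.py <<'E'
import sys; from h import *
# args: x,y,z,yawdeg ... -> rows (25mm,25mm,25mm,5deg) from current pose
def rel(ts):
    s=sensors.sense(); p=np.array(s['tool_pos']); r=s['ee_rot']; yaw=r[2]
    X=np.array([np.cos(yaw),np.sin(yaw),0]);Y=np.array([np.sin(yaw),-np.cos(yaw),0]);Z=np.array([0,0,-1.])
    print('t',round(s['time'],2),'pos',np.round(p,1),'yaw',round(np.degrees(yaw),2),'F',np.round(s['wrist_force'],1),'gap',round(s['finger_gap'],3),'q',np.round(s['qpos'],2))
    for x,y,z,a in ts:
        d=np.array([x,y,z])-p; t=(np.degrees(yaw)-a+180)%360-180
        print((x,y,z,a),np.round([d@X/25,d@Y/25,d@Z/25,t/5],3))
O=np.array([542.9,180.1]); yr=np.radians(6.9)
def tcp(cx,cy,h,up=0):
    "TCP world for grasp point at comb (cx,cy,h), raised up"
    a=cx*np.cos(np.pi/6)-h*.5; z=82+cx*.5+h*np.cos(np.pi/6)
    return (*np.round(O+[a*np.cos(yr)-cy*np.sin(yr),a*np.sin(yr)+cy*np.cos(yr)],1),round(z-5+up,1),186.9)
if __name__=='__main__': rel([tuple(map(float,a.split(','))) for a in sys.argv[1:]])
E
python3 g.py 551.5,-73.4,150,177.8 551.5,-73.4,60,177.8
```

```text
t 1.0 pos [224.9 529.2 228.6] yaw 156.98 F [0.5 0.4 0.2] gap 0.999 q [ 0.96  0.16  1.6  -0.    1.39 -0.21]
(551.5, -73.4, 150.0, 177.8) [-21.45  -17.075   3.145  -4.164]
(551.5, -73.4, 60.0, 177.8) [-21.45  -17.075   6.745  -4.164]
```

Request:
move_arm(
  plan=[
    [-21.45, -17.08, 0, -4.16, 0],
    [-21.45, -17.08, 0, -4.16, 0],
    [-21.45, -17.08, 0, -4.16, 0],
    [-21.45, -17.08, 0, -4.16, 0],
    [-21.45, -17.08, 0, -4.16, 0],
    [-21.45, -17.08, 0, -4.16, 0],
    [-21.45, -17.08, 0, -4.16, 0],
    [-21.45, -17.08, 0, -4.16, 0],
    [-21.45, -17.08, 0, -4.16, 0],
    [-21.45, -17.08, 0, -4.16, 0],
  ],
  grip_force=20,
)

```text
time: 1.83
tool_pos: [419.5, 169.5, 229.0]
ee_rot: [3.141, 0.001, 3.103]
wrist_force: [0.0, 0.0, -0.6]
finger_gap: 1.005
finger_force: 0.0
```

```bash
python3 g.py 551.5,-73.4,150,177.8 551.5,-73.4,60,177.8
```

```text
t 1.83 pos [419.5 169.5 229. ] yaw 177.78 F [ 0.   0.  -0.6] gap 1.005 q [ 0.12 -0.17  1.92  0.    1.39 -1.42]
(551.5, -73.4, 150.0, 177.8) [-5.651e+00 -9.506e+00  3.161e+00 -4.000e-03]
(551.5, -73.4, 60.0, 177.8) [-5.651e+00 -9.506e+00  6.761e+00 -4.000e-03]
```

Request:
move_arm(
  plan=[
    [-5.65, -9.51, 1.6, 0, 0],
    [-5.65, -9.51, 2.4, 0, 0],
    [-5.65, -9.51, 3.16, 0, 0],
    [-5.65, -9.51, 3.16, 0, 0],
    [-5.65, -9.51, 3.16, 0, 0],
    [-5.65, -9.51, 3.16, 0, 0],
    [-5.65, -9.51, 3.16, 0, 0],
    [-5.65, -9.51, 3.16, 0, 0],
    [-5.65, -9.51, 3.16, 0, 0],
    [-5.65, -9.51, 3.16, 0, 0],
  ],
)

```text
time: 2.67
tool_pos: [550.7, -71.2, 149.7]
ee_rot: [3.141, -0.0, 3.103]
wrist_force: [-0.8, 0.1, -0.4]
finger_gap: 1.001
finger_force: 0.0
```

```bash
python3 g.py 551.5,-73.4,60,177.8; python3 -c "
from g import *
print(tcp(6,66,90,70),tcp(4,66,65))"
```

```text
t 2.67 pos [550.7 -71.2 149.7] yaw 177.77 F [-0.8  0.1 -0.4] gap 1.001 q [-0.35  0.18  1.73  0.    1.23 -1.88]
(551.5, -73.4, 60.0, 177.8) [-0.036 -0.085  3.589 -0.007]
(np.float64(495.5), np.float64(240.8), np.float64(227.9), 186.9) (np.float64(506.1), np.float64(242.1), np.float64(135.3), 186.9)
```

Request:
move_arm(
  plan=[
    [0, 0, 1.5, 0, 0],
    [0, 0, 2.8, 0, 0],
    [0, 0, 3.6, 0, 0],
    [0, 0, 3.6, 0, 0.5],
    [0, 0, 3.6, 0, 1],
    [0, 0, 3.6, 0, 1],
    [0, 0, 3.6, 0, 1],
    [0, 0, 3.6, 0, 1],
    [0, 0, 3.6, 0, 1],
    [0, 0, 3.6, 0, 1],
  ],
  grip_force=20,
)

```text
time: 3.5
tool_pos: [551.4, -71.8, 60.6]
ee_rot: [-3.141, 0.001, 3.103]
wrist_force: [0.4, 0.3, 0.1]
finger_gap: 0.514
finger_force: 0.0
```

```bash
python3 g.py 551.5,-73.4,60,177.8 495.5,240.8,228,186.9
```

```text
t 3.5 pos [551.4 -71.8  60.6] yaw 177.78 F [0.4 0.3 0.1] gap 0.514 q [-0.35  0.3   1.79  0.    1.05 -1.88]
(551.5, -73.4, 60.0, 177.8) [-0.006 -0.064  0.022 -0.004]
(495.5, 240.8, 228.0, 186.9) [ 2.72  12.408 -6.698 -1.824]
```

Request:
move_arm(
  plan=[
    [0, 0, 0, 0, 1],
    [0, 0, 0, 0, 1],
    [0, 0, 0, 0, 1],
    [0, 0, 0, 0, 1],
    [0, 0, 0, 0, 1],
    [0, 0, -0.5, 0, 1],
    [0, 0, -2, 0, 1],
    [0, 0, -3.5, 0, 1],
    [0, 0, -5, 0, 1],
    [0, 0, -6.7, 0, 1],
  ],
)

```text
time: 4.33
tool_pos: [549.7, -71.2, 227.7]
ee_rot: [3.141, -0.002, 3.103]
wrist_force: [1.2, 0.1, -2.6]
finger_gap: 0.304
finger_force: 20.0
```

```bash
python3 g.py 495.5,240.8,228,186.9
```

```text
t 4.33 pos [549.7 -71.2 227.7] yaw 177.78 F [ 1.2  0.1 -2.6] gap 0.304 q [-0.35  0.11  1.66  0.    1.38 -1.88]
(495.5, 240.8, 228.0, 186.9) [ 2.651 12.386 -0.013 -1.824]
```

Request:
move_arm(
  plan=[
    [1.5, 0.8, 0, -0.5, 1],
    [2.65, 2, 0, -1, 1],
    [2.65, 3.6, 0, -1.82, 1],
    [2.65, 5.2, 0, -1.82, 1],
    [2.65, 6.8, 0, -1.82, 1],
    [2.65, 8.4, 0, -1.82, 1],
    [2.65, 10, 0, -1.82, 1],
    [2.65, 11.4, 0, -1.82, 1],
    [2.65, 12.2, 0, -1.82, 1],
    [2.65, 12.39, 0, -1.82, 1],
  ],
)

```text
time: 5.17
tool_pos: [495.7, 243.7, 226.6]
ee_rot: [3.14, -0.0, -3.018]
wrist_force: [-0.2, 0.3, -1.9]
finger_gap: 0.304
finger_force: 20.0
```

```bash
python3 g.py 495.5,240.8,228,186.9
python3 - <<'E'
from g import *
c=cam('top'); cv2.imwrite('pics/p1.png',cv2.resize(c['image'][130:250,120:280,::-1],None,fx=5,fy=5,interpolation=cv2.INTER_CUBIC))
W=c['W']; s=sensors.sense()
# held blank top (z approx 248): dark red
im=c['image'].astype(float); R,G,B=im[...,0],im[...,1],im[...,2]
m=c['ok']&(abs(W[...,2]-(s['tool_pos'][2]+20))<6)&(np.hypot(W[...,0]-496,W[...,1]-241)<80)&(R>1.6*B)
print(m.sum(),np.median(W[m][:,2]),cv2.minAreaRect(W[m][:,:2].astype(np.float32)))
E
```

```text
t 5.17 pos [495.7 243.7 226.6] yaw -172.9 F [-0.2  0.3 -1.9] gap 0.304 q [ 0.24  0.1   1.66  0.    1.38 -1.46]
(495.5, 240.8, 228.0, 186.9) [ 0.024 -0.113 -0.054  0.041]
137 247.09767053523728 ((495.1773681640625, 241.72410583496094), (115.9340591430664, 27.14472007751465), 8.429593086242676)
```

View pics/p1.png

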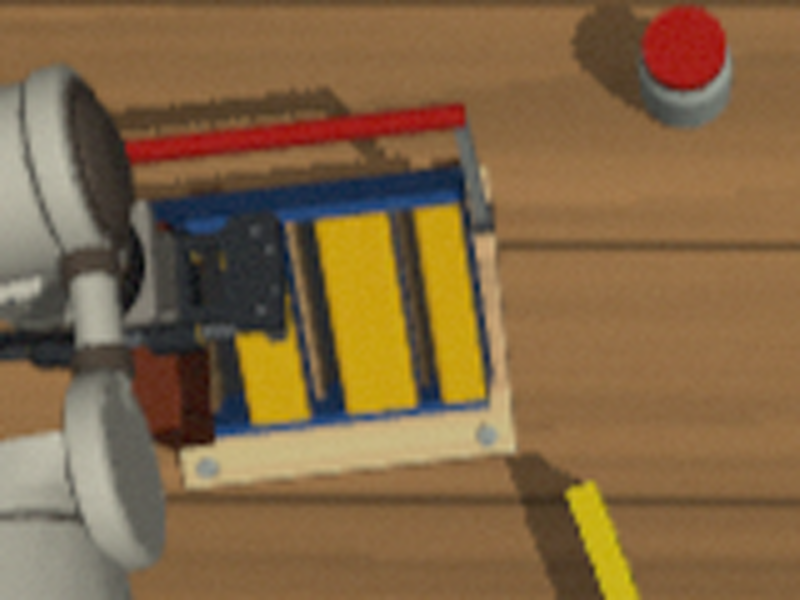

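Request:
move_arm(
  plan=[
    [0, -0.1, 0.6, 0, 1],
    [0, -0.1, 1.2, 0, 1],
    [0, -0.1, 1.8, 0, 1],
    [0, -0.1, 1.8, 0, 1],
    [0, -0.1, 1.8, 0, 1],
    [0, -0.1, 1.8, 0, 1],
    [0, -0.1, 1.8, 0, 1],
    [0, -0.1, 1.8, 0, 1],
    [0, -0.1, 1.8, 0, 1],
    [0, -0.1, 1.8, 0, 1],
  ],
)

```text
time: 6.05
tool_pos: [497.0, 237.7, 181.6]
ee_rot: [-3.141, 0.0, -3.022]
wrist_force: [-4.1, -1.2, 1.6]
finger_gap: 0.306
finger_force: 20.0
```

```bash
cat > held.py <<'E'
from g import *
# held blank's visible top -> fitted pose in camera; report comb-frame y and yaw error, tool's own
def held(cy,name='top',r=75,sel=lambda R,G,B:R>1.5*B,ret=False):
    c=cam(name); W=c['W']; s=sensors.sense(); p=np.array(s['tool_pos'])
    im=c['image'].astype(float); R,G,B=im[...,0],im[...,1],im[...,2]
    m=c['ok']&(abs(W[...,2]-(p[2]+20))<6)&(np.hypot(W[...,0]-p[0],W[...,1]-p[1])<r)&sel(R,G,B)
    q=W[m]; rect=cv2.minAreaRect(q[:,:2].astype(np.float32))
    cmb=lambda w:np.array([[np.cos(yr),np.sin(yr)],[-np.sin(yr),np.cos(yr)]])@(w[:2]-O)
    a=np.array([cmb(x) for x in q]); 
    print(name,len(q),'z',np.median(q[:,2]),rect,'comb-y range',np.round(np.percentile(a[:,1],[1,99]),1),'x range',np.round(np.percentile(a[:,0],[1,99]),1),'tool comb',np.round(cmb(p),1),'t',round(s['time'],2),'pos',np.round(p,1))
E
python3 -c "
from held import *
held(66); held(66,'scene')"; python3 g.py 495.5,240.8,228,186.9
```

```text
top 113 z 200.3316599374994 ((458.6935119628906, 229.55772399902344), (50.198997497558594, 25.700881958007812), 7.945729732513428) comb-y range [46.7 71.9] x range [-100.   -53.1] tool comb [-38.6  62.7] t 6.1 pos [497.  237.7 181.6]
scene 87 z 200.6286685933686 ((493.17926025390625, 233.5970458984375), (117.7913818359375, 33.829620361328125), 10.155847549438477) comb-y range [46.  78.6] x range [-97.3  15.6] tool comb [-38.4  62.9] t 6.15 pos [497.2 237.9 181.5]
t 6.15 pos [497.2 237.9 181.5] yaw -173.13 F [-1.1  2.2 -0.9] gap 0.301 q [ 0.23  0.14  1.72 -0.    1.29 -1.46]
(495.5, 240.8, 228.0, 186.9) [ 0.053  0.123 -1.859 -0.005]
```

Request:
move_arm(
  plan=[
    [0, 0, -0.6, 0, 1],
    [0, 0.05, -1, 0, 1],
    [0, 0.12, -1.2, 0, 1],
    [0, 0.12, -1.2, 0, 1],
    [0, 0.12, -1.2, 0, 1],
    [0, 0.12, -1.2, 0, 1],
    [0, 0.12, -1.2, 0, 1],
    [0, 0.12, -1.2, 0, 1],
    [0, 0.12, -1.2, 0, 1],
    [0, 0.12, -1.2, 0, 1],
  ],
)

```text
time: 6.98
tool_pos: [496.5, 240.9, 211.0]
ee_rot: [-3.142, -0.0, -3.022]
wrist_force: [0.4, 0.2, -1.2]
finger_gap: 0.305
finger_force: 20.0
```

```bash
python3 -c "
from held import *
held(66); held(66,'scene')
c=cam('top'); a=cv2.resize(c['image'][150:240,120:220,::-1],None,fx=4,fy=4,interpolation=cv2.INTER_CUBIC)
c=cam('scene'); b=cv2.resize(c['image'][120:210,260:360,::-1],None,fx=4,fy=4,interpolation=cv2.INTER_CUBIC)
cv2.imwrite('pics/p2.png',np.hstack([a,b]))"; python3 g.py 495.5,240.8,228,186.9
```

```text
top 123 z 229.60399529140435 ((458.81927490234375, 232.9812469482422), (52.338172912597656, 26.40329360961914), 6.499346733093262) comb-y range [49.7 75.6] x range [-101.7  -51.2] tool comb [-38.7  66. ] t 7.03 pos [496.5 240.9 211.2]
scene 101 z 229.99808542516237 ((492.8692321777344, 233.1245880126953), (119.14784240722656, 46.03941345214844), 18.347627639770508) comb-y range [36.9 81.5] x range [-102.    14.6] tool comb [-38.7  66. ] t 7.08 pos [496.6 240.9 211.2]
t 7.18 pos [496.6 241.  211.3] yaw -173.12 F [ 0.4 -0.4 -2.2] gap 0.304 q [ 0.23  0.11  1.68 -0.    1.35 -1.46]
(495.5, 240.8, 228.0, 186.9) [ 0.045 -0.001 -0.668 -0.004]
```

View pics/p2.png

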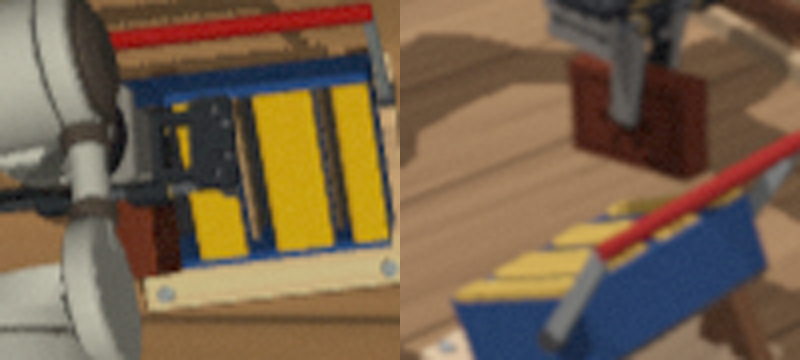

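```bash
cat > face.py <<'E'
from g import *
def face(exp,half,names=('top','scene')):
    Mx=np.array([[np.cos(yr),np.sin(yr)],[-np.sin(yr),np.cos(yr)]])
    for n in names:
        c=cam(n); W=c['W']; s=sensors.sense(); p=np.array(s['tool_pos']); ty=(Mx@(p[:2]-O))
        A=(W[...,:2]-O)@Mx.T; z=W[...,2]; im=c['image'].astype(float); R,G,B=im[...,0],im[...,1],im[...,2]
        dx=A[...,0]-ty[0]
        f=c['ok']&(abs(A[...,1]-(ty[1]-half))<6)&(abs(dx)<56)&(abs(dx)>14)&(z<p[2]+14)&(z>p[2]-50)
        if n=='top': f&=dx<0
        g=c['ok']&(abs(A[...,1]+103)<7)&(B>1.3*R)&(z>60)&(abs(A[...,0])<60)
        st=lambda m,k:(m.sum(),)+tuple(np.round(np.percentile(A[m][:,k],[20,50,80]),1)) if m.sum() else 0
        if f.sum()>8: print(n,'blank face slope',np.round(np.polyfit(A[f][:,0],A[f][:,1],1),3))
        print(n,'tool',np.round(ty,1),'blank -y face',st(f,1),'exp',round(ty[1]-half,1),'comb -y face',st(g,1))
if __name__=='__main__':
    face(66,14)
E
python3 face.py
```

```text
top blank face slope [-1.4000e-02  4.9738e+01]
top tool [-38.6  66. ] blank -y face (np.int64(75), np.float64(50.2), np.float64(50.6), np.float64(51.0)) exp 52.0 comb -y face (np.int64(21), np.float64(-102.4), np.float64(-102.0), np.float64(-99.4))
scene blank face slope [3.0000e-03 5.2971e+01]
scene tool [-38.6  66. ] blank -y face (np.int64(346), np.float64(51.1), np.float64(52.9), np.float64(54.4)) exp 52.0 comb -y face (np.int64(296), np.float64(-100.9), np.float64(-99.8), np.float64(-98.6))
```

```bash
sed -i 's/O=np.array(\[542.9,180.1\])/O=np.array([542.6,182.4])/' g.py; python3 -c "
from g import *
rel([tcp(8,66,65,60),tcp(8,66,65,25),tcp(8,66,65,8)])"
```

```text
t 7.28 pos [496.6 241.  211.3] yaw -173.12 F [-0.5 -0.7 -1.7] gap 0.306 q [ 0.23  0.11  1.68 -0.    1.35 -1.46]
(np.float64(509.3), np.float64(244.8), np.float64(197.3), 186.9) [-0.522  0.092  0.562 -0.004]
(np.float64(509.3), np.float64(244.8), np.float64(162.3), 186.9) [-0.522  0.092  1.962 -0.004]
(np.float64(509.3), np.float64(244.8), np.float64(145.3), 186.9) [-0.522  0.092  2.642 -0.004]
```

Request:
move_arm(
  plan=[
    [-0.3, 0.09, 0, 0, 1],
    [-0.52, 0.09, 0.2, 0, 1],
    [-0.52, 0.09, 0.4, 0, 1],
    [-0.52, 0.09, 0.7, 0, 1],
    [-0.52, 0.09, 1.0, 0, 1],
    [-0.52, 0.09, 1.3, 0, 1],
    [-0.52, 0.09, 1.6, 0, 1],
    [-0.52, 0.09, 1.8, 0, 1],
    [-0.52, 0.09, 1.8, 0, 1],
    [-0.52, 0.09, 1.8, 0, 1],
  ],
  grip_force=10,
)

```text
time: 8.12
tool_pos: [509.0, 244.7, 166.0]
ee_rot: [-3.142, -0.001, -3.021]
wrist_force: [-0.1, 0.1, -1.9]
finger_gap: 0.303
finger_force: 10.0
```

```bash
python3 -c "
from g import *
rel([tcp(8,66,65,25),tcp(8,66,65,8)])"
```

```text
t 8.12 pos [509.  244.7 166. ] yaw -173.12 F [-0.1  0.1 -1.9] gap 0.303 q [ 0.23  0.19  1.69  0.    1.26 -1.46]
(np.float64(509.3), np.float64(244.8), np.float64(162.3), 186.9) [-0.012  0.002  0.148 -0.004]
(np.float64(509.3), np.float64(244.8), np.float64(145.3), 186.9) [-0.012  0.002  0.828 -0.004]
```

No lateral force, so the corner is inside the slot. Continue down, letting it pivot.

Request:
move_arm(
  plan=[
    [0, 0, 0.1, 0, 1],
    [0, 0, 0.2, 0, 1],
    [0, 0, 0.3, 0, 1],
    [0, 0, 0.4, 0, 1],
    [0, 0, 0.5, 0, 1],
    [0, 0, 0.6, 0, 1],
    [0, 0, 0.7, 0, 1],
    [0, 0, 0.8, 0, 1],
    [0, 0, 0.8, 0, 1],
    [0, 0, 0.8, 0, 1],
  ],
)

```text
time: 8.95
tool_pos: [508.0, 244.7, 146.3]
ee_rot: [-3.141, -0.003, -3.021]
wrist_force: [-5.0, -1.7, 1.6]
finger_gap: 0.306
finger_force: 10.0
```

```bash
python3 -c "
from g import *
rel([tcp(5,66,65,2)])
c=cam('scene'); cv2.imwrite('pics/p3.png',cv2.resize(c['image'][130:220,260:370,::-1],None,fx=5,fy=5,interpolation=cv2.INTER_CUBIC))"
```

```text
t 8.95 pos [508.  244.7 146.3] yaw -173.11 F [-5.  -1.7  1.6] gap 0.306 q [ 0.23  0.21  1.71  0.    1.23 -1.46]
(np.float64(506.7), np.float64(244.5), np.float64(137.8), 186.9) [ 0.054 -0.001  0.339 -0.002]
```

View pics/p3.png

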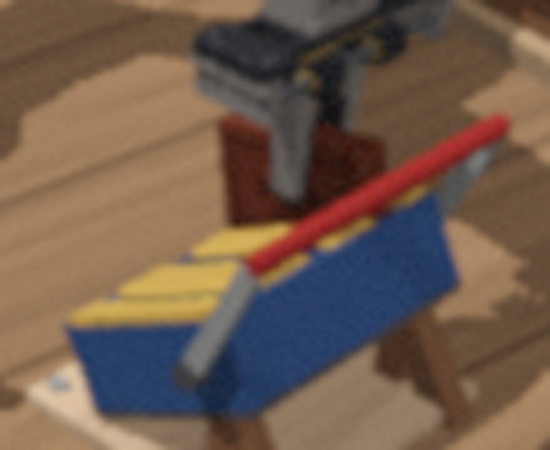

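Request:
move_arm(
  plan=[
    [0.02, 0, 0.1, 0, 1],
    [0.04, 0, 0.2, 0, 1],
    [0.05, 0, 0.3, 0, 1],
    [0.05, 0, 0.3, 0, 1],
    [0.05, 0, 0.3, 0, 0.45],
    [0.05, 0, 0.3, 0, 0.45],
    [0.05, 0, 0.3, 0, 0.45],
    [0.05, 0, 0.3, 0, 0.45],
    [0.05, 0, 0.3, 0, 0.45],
    [0.05, 0, 0.3, 0, 0.45],
  ],
)

```text
time: 9.83
tool_pos: [507.9, 244.6, 138.6]
ee_rot: [-3.142, -0.0, -3.022]
wrist_force: [-0.2, -0.7, 0.1]
finger_gap: 0.549
finger_force: 0.0
```

```bash
cat > seat.py <<'E'
from g import *
def seat(cy,half):
    Mx=np.array([[np.cos(yr),np.sin(yr)],[-np.sin(yr),np.cos(yr)]])
    for n in('top','scene'):
        c=cam(n); W=c['W']; A=(W[...,:2]-O+[0,2])@Mx.T; dz=W[...,2]-82; s3=.8660254
        X=A[...,0]*s3+dz*.5; Z=-A[...,0]*.5+dz*s3
        m=c['ok']&(abs(A[...,1]-cy)<half+4)&(abs(X)<80)&(Z>42)&(Z<110)
        if m.sum()<20: print(n,m.sum()); continue
        top=m&(Z>np.percentile(Z[m],90)-6)
        print(n,m.sum(),'x',np.round(np.percentile(X[m],[1,99]),1),'y',np.round(np.percentile(A[m][:,1],[2,98]),1),'Z',np.round(np.percentile(Z[m],[50,90,99]),1),'topslope',np.round(np.polyfit(X[top],Z[top],1),3))
E
python3 -c "
from seat import *
rel([tcp(5,66,65,90)]); seat(66,14)"
```

```text
t 9.83 pos [507.9 244.6 138.6] yaw -173.12 F [-0.2 -0.7  0.1] gap 0.549 q [ 0.23  0.21  1.72 -0.    1.21 -1.46]
(np.float64(506.7), np.float64(244.5), np.float64(225.8), 186.9) [ 4.700e-02  3.000e-03 -3.489e+00 -5.000e-03]
top 204 x [-58.6   8.8] y [51.5 73.7] Z [ 96.9 105.7 108.8] topslope [ -0.127 100.259]
scene 381 x [-61.9  65.9] y [51.3 79.2] Z [ 71.8  91.6 107.2] topslope [-0.114 92.548]
```

Request:
move_arm(
  plan=[
    [0, 0, -1.5, 0, 0.45],
    [0, 0, -3, 0, 0.45],
    [0, 0, -4, 0, 0.2],
    [1, -1.6, -4, 0, 0],
    [2, -3.2, -4, 0, 0],
    [2.5, -4.8, -4, 0, 0],
    [2.5, -6.4, -4, 0, 0],
    [2.5, -8, -4, 0, 0],
    [2.5, -9.6, -4, 0, 0],
    [2.5, -11, -4, 0, 0],
  ],
  grip_force=20,
)

```text
time: 10.77
tool_pos: [478.7, -37.9, 239.2]
ee_rot: [-3.141, 0.001, -3.022]
wrist_force: [0.8, 0.3, 0.8]
finger_gap: 0.999
finger_force: 0.0
```

```bash
python3 -c "
from seat import *
rel([(450,-206,150,182.3),(450,-206,60,182.3)]); seat(66,14)"
```

```text
t 10.77 pos [478.7 -37.9 239.2] yaw -173.12 F [0.8 0.3 0.8] gap 0.999 q [-0.33 -0.1   1.84 -0.    1.4  -2.02]
(450, -206, 150, 182.3) [ 1.943 -6.537  3.566  0.916]
(450, -206, 60, 182.3) [ 1.943 -6.537  7.166  0.916]
top 509 x [-53.7  65.5] y [51.5 79.4] Z [ 87.4 103.6 108. ] topslope [-0.193 97.781]
scene 553 x [-60.8  65.2] y [51.4 79.2] Z [ 73.9  98.1 108. ] topslope [-0.15  96.749]
```

```bash
cat >> seat.py <<'E'
def prof(cy,half,n='top',dy=2):
    Mx=np.array([[np.cos(yr),np.sin(yr)],[-np.sin(yr),np.cos(yr)]])
    c=cam(n); W=c['W']; A=(W[...,:2]-O+[0,dy])@Mx.T; dz=W[...,2]-82; s3=.8660254
    X=A[...,0]*s3+dz*.5; Z=-A[...,0]*.5+dz*s3
    m=c['ok']&(abs(A[...,1]-cy)<half+3)&(abs(X)<95)&(Z>38)&(Z<125)
    for a in range(-95,95,10):
        k=m&(X>=a)&(X<a+10)
        if k.sum()>1: print((a+5,int(k.sum()),*np.round(np.percentile(Z[k],[5,50,95]),0),*np.round(np.percentile(A[k][:,1],[5,95]),0)),end=' ')
    print()
E
python3 -c "
from seat import *
prof(66,14);prof(66,14,'scene')"
```

```text
(-60, 6, np.float64(43.0), np.float64(55.0), np.float64(74.0), np.float64(52.0), np.float64(53.0)) (-50, 21, np.float64(39.0), np.float64(91.0), np.float64(110.0), np.float64(52.0), np.float64(78.0)) (-40, 49, np.float64(53.0), np.float64(105.0), np.float64(110.0), np.float64(52.0), np.float64(78.0)) (-30, 44, np.float64(53.0), np.float64(102.0), np.float64(106.0), np.float64(52.0), np.float64(78.0)) (-20, 50, np.float64(49.0), np.float64(98.0), np.float64(104.0), np.float64(52.0), np.float64(79.0)) (-10, 41, np.float64(50.0), np.float64(97.0), np.float64(100.0), np.float64(52.0), np.float64(78.0)) (0, 47, np.float64(48.0), np.float64(94.0), np.float64(99.0), np.float64(52.0), np.float64(79.0)) (10, 42, np.float64(52.0), np.float64(91.0), np.float64(96.0), np.float64(52.0), np.float64(77.0)) (20, 41, np.float64(52.0), np.float64(90.0), np.float64(94.0), np.float64(52.0), np.float64(79.0)) (30, 45, np.float64(52.0), np.float64(86.0), np.float64(91.0), np.float64(52.0), np.float64(77.0)) (40, 45, np.float64(44.0), np.float64(83.0), np.float64(88.0), np.float64(52.0), np.float64(78.0)) 
[... 1091 characters left out ...]
(73.0)) (10, 45, np.float64(45.0), np.float64(76.0), np.float64(94.0), np.float64(52.0), np.float64(72.0)) (20, 41, np.float64(45.0), np.float64(69.0), np.float64(92.0), np.float64(53.0), np.float64(73.0)) (30, 42, np.float64(47.0), np.float64(76.0), np.float64(89.0), np.float64(52.0), np.float64(73.0)) (40, 32, np.float64(52.0), np.float64(74.0), np.float64(87.0), np.float64(53.0), np.float64(75.0)) (50, 33, np.float64(54.0), np.float64(73.0), np.float64(84.0), np.float64(51.0), np.float64(79.0)) (60, 60, np.float64(55.0), np.float64(68.0), np.float64(80.0), np.float64(52.0), np.float64(78.0)) (70, 11, np.float64(69.0), np.float64(76.0), np.float64(80.0), np.float64(53.0), np.float64(77.0))
```

```bash
python3 -c "
from g import *
rel([tcp(5,66,80,70),tcp(5,66,80)])"
```

```text
t 10.97 pos [478.8 -36.6 238.8] yaw -173.27 F [ 0.   0.8 -1.2] gap 0.999 q [-0.33 -0.1   1.84  0.    1.4  -2.02]
(np.float64(499.3), np.float64(243.6), np.float64(218.8), 186.9) [-2.127 11.034  0.799 -0.034]
(np.float64(499.3), np.float64(243.6), np.float64(148.8), 186.9) [-2.127 11.034  3.599 -0.034]
```

Request:
move_arm(
  plan=[
    [-0.2, 1.6, 0, 0, 0.2],
    [-0.5, 3.2, 0, 0, 0.4],
    [-0.8, 4.8, 0, 0, 0.4],
    [-1.2, 6.4, 0, 0, 0.4],
    [-1.6, 8, 0, 0, 0.4],
    [-2.1, 9.6, 0, 0, 0.4],
    [-2.13, 11.03, 0, 0, 0.4],
    [-2.13, 11.03, 0.8, 0, 0.4],
    [-2.13, 11.03, 0.8, 0, 0.4],
    [-2.13, 11.03, 0.8, 0, 0.4],
  ],
  grip_force=10,
)

```text
time: 11.8
tool_pos: [496.9, 245.4, 217.6]
ee_rot: [-3.141, -0.003, -3.019]
wrist_force: [0.5, -0.5, 0.2]
finger_gap: 0.596
finger_force: 0.0
```

```bash
python3 -c "
from g import *
rel([tcp(5,66,80,70),tcp(5,66,80)])"
```

```text
t 11.8 pos [496.9 245.4 217.6] yaw -172.96 F [ 0.5 -0.5  0.2] gap 0.596 q [ 0.24  0.12  1.67 -0.    1.36 -1.45]
(np.float64(499.3), np.float64(243.6), np.float64(218.8), 186.9) [-0.087 -0.082 -0.046  0.028]
(np.float64(499.3), np.float64(243.6), np.float64(148.8), 186.9) [-0.087 -0.082  2.754  0.028]
```

Request:
move_arm(
  plan=[
    [0, 0, 1.2, 0, 0.4],
    [0, 0, 2.2, 0, 0.4],
    [0, 0, 2.8, 0, 0.4],
    [0, 0, 2.8, 0, 0.4],
    [0, 0, 2.8, 0, 1],
    [0, 0, 2.8, 0, 1],
    [0, 0, 2.8, 0, 1],
    [0, 0, 2.8, 0, 1],
    [0, 0, 2.8, 0, 1],
    [0, 0, 2.8, 0, 1],
  ],
  grip_force=10,
)

```text
time: 12.63
tool_pos: [499.6, 244.5, 150.2]
ee_rot: [3.141, 0.002, -3.021]
wrist_force: [-0.2, 0.1, 4.6]
finger_gap: 0.303
finger_force: 10.0
```

```bash
python3 -c "
from g import *
rel([tcp(5,66,80),tcp(17,66,80),tcp(17,66,76)])"
```

```text
t 12.63 pos [499.6 244.5 150.2] yaw -173.11 F [-0.2  0.1  4.6] gap 0.303 q [ 0.24  0.18  1.73 -0.    1.23 -1.45]
(np.float64(499.3), np.float64(243.6), np.float64(148.8), 186.9) [ 0.015 -0.033  0.056 -0.002]
(np.float64(509.6), np.float64(244.9), np.float64(154.8), 186.9) [-0.4   -0.03  -0.184 -0.002]
(np.float64(511.6), np.float64(245.1), np.float64(151.3), 186.9) [-0.48  -0.032 -0.044 -0.002]
```

Request:
move_arm(
  plan=[
    [-0.2, 0, -0.1, 0, 1],
    [-0.45, 0, -0.2, 0, 1],
    [-0.45, 0, -0.2, 0, 1],
    [-0.42, 0, 0, 0, 1],
    [-0.38, 0, 0.2, 0, 1],
    [-0.32, 0, 0.4, 0, 1],
    [-0.28, 0, 0.5, 0, 1],
    [-0.26, 0, 0.55, 0, 0.45],
    [-0.26, 0, 0.55, 0, 0.45],
    [-0.26, 0, 0.55, 0, 0.45],
  ],
  grip_force=10,
)

```text
time: 13.47
tool_pos: [504.8, 245.0, 134.6]
ee_rot: [-3.141, -0.001, -3.022]
wrist_force: [-0.3, -0.3, 0.0]
finger_gap: 0.499
finger_force: 0.0
```

Request:
move_arm(
  plan=[
    [0, 0, 0, 0, 0.4],
    [0, 0, 0, 0, 0.4],
    [0, 0, -1.5, 0, 0.4],
    [0, 0, -3, 0, 0.4],
    [0, 0, -4, 0, 0.2],
    [0, -1.5, -4, 0, 0],
    [0, -3, -4, 0, 0],
    [0, -4.5, -4, 0, 0],
    [0, -6, -4, 0, 0],
    [0, -6, -4, 0, 0],
  ],
)

```text
time: 14.3
tool_pos: [523.9, 90.6, 235.0]
ee_rot: [-3.139, -0.0, -3.027]
wrist_force: [0.3, -0.1, 0.0]
finger_gap: 0.99
finger_force: 0.0
```

```bash
python3 -c "
from seat import *
prof(66,14);prof(66,14,'scene')
rel([(450,-206,150,182.3),(450,-206,60,182.3)])"|sed 's/np.float64//g'
```

```text
(-30, 2, (44.0), (46.0), (48.0), (53.0), (54.0)) (-20, 10, (41.0), (56.0), (74.0), (53.0), (53.0)) (-10, 19, (45.0), (81.0), (100.0), (52.0), (59.0)) (0, 25, (47.0), (92.0), (98.0), (53.0), (61.0)) (10, 24, (47.0), (86.0), (97.0), (52.0), (60.0)) (20, 12, (54.0), (80.0), (93.0), (52.0), (55.0)) (30, 8, (60.0), (73.0), (84.0), (53.0), (54.0)) (40, 9, (59.0), (73.0), (83.0), (53.0), (54.0)) (50, 5, (49.0), (56.0), (74.0), (53.0), (54.0)) (60, 4, (52.0), (76.0), (78.0), (57.0), (82.0)) (70, 2, (78.0), (78.0), (78.0), (77.0), (79.0)) 
(-70, 5, (40.0), (47.0), (56.0), (57.0), (59.0)) (-60, 17, (42.0), (58.0), (77.0), (51.0), (59.0)) (-50, 36, (41.0), (77.0), (107.0), (53.0), (61.0)) (-40, 49, (42.0), (80.0), (108.0), (52.0), (75.0)) (-30, 52, (43.0), (79.0), (106.0), (52.0), (70.0)) (-20, 48, (44.0), (77.0), (103.0), (53.0), (77.0)) (-10, 50, (42.0), (77.0), (99.0), (52.0), (66.0)) (0, 45, (42.0), (74.0), (98.0), (53.0), (75.0)) (10, 45, (45.0), (74.0), (94.0), (52.0), (71.0)) (20, 43, (45.0), (73.0), (92.0), (51.0), (72.0)) (30, 41, (50.0), (72.0), (90.0), (52.0), (75.0)) (40, 34, (50.0), (76.0), (88.0), (53.0), (76.0)) (50, 35, (55.0), (75.0), (85.0), (52.0), (75.0)) (60, 59, (55.0), (68.0), (80.0), (54.0), (80.0)) (70, 7, (72.0), (78.0), (81.0), (56.0), (75.0)) 
t 14.4 pos [523.2  95.2 234.9] yaw -173.29 F [-0.2  0.2 -0.7] gap 0.999 q [-0.05  0.04  1.71  0.    1.39 -1.74]
(450, -206, 150, 182.3) [  4.316 -11.623   3.397   0.883]
(450, -206, 60, 182.3) [  4.316 -11.623   6.997   0.883]
```

```bash
cat >> g.py <<'E'
E
sed -i '/^if __name__/i def hp(a,cy,z):\n    return (*np.round(O+[a*np.cos(yr)-cy*np.sin(yr),a*np.sin(yr)+cy*np.cos(yr)],1),z,186.9)' g.py
python3 -c "
from g import *
rel([hp(-130,66,225),hp(-130,66,119),hp(-85,66,119)])"
```

```text
t 14.4 pos [523.2  95.2 234.9] yaw -173.29 F [-0.2  0.2 -0.7] gap 0.999 q [-0.05  0.04  1.71  0.    1.39 -1.74]
(np.float64(405.6), np.float64(232.3), 225, 186.9) [ 4.03   5.996  0.397 -0.037]
(np.float64(405.6), np.float64(232.3), 119, 186.9) [ 4.03   5.996  4.637 -0.037]
(np.float64(450.3), np.float64(237.7), 119, 186.9) [ 2.229  6.002  4.637 -0.037]
```

Request:
move_arm(
  plan=[
    [1.5, 0.5, 0.2, 0, 1],
    [3, 2, 0.4, 0, 1],
    [4, 3.6, 0.4, 0, 1],
    [4, 5.2, 0.4, 0, 1],
    [4, 6, 0.8, 0, 1],
    [4, 6, 2.2, 0, 1],
    [4, 6, 3.6, 0, 1],
    [4, 6, 4.6, 0, 1],
    [4, 6, 4.6, 0, 1],
    [4, 6, 4.6, 0, 1],
  ],
)

```text
time: 15.23
tool_pos: [404.4, 233.8, 119.3]
ee_rot: [-3.141, -0.003, -3.02]
wrist_force: [0.0, 0.2, 1.0]
finger_gap: 0.3
finger_force: 0.0
```

```bash
python3 -c "
from g import *
rel([hp(-130,66,119),hp(-100,66,119),hp(-85,66,119)])"
```

```text
t 15.23 pos [404.4 233.8 119.3] yaw -173.02 F [0.  0.2 1. ] gap 0.3 q [ 0.26 -0.    2.    0.    1.15 -1.43]
(np.float64(405.6), np.float64(232.3), 119, 186.9) [-0.041 -0.067  0.014  0.015]
(np.float64(435.4), np.float64(235.9), 119, 186.9) [-1.241 -0.069  0.014  0.015]
(np.float64(450.3), np.float64(237.7), 119, 186.9) [-1.842 -0.07   0.014  0.015]
```

Request:
move_arm(
  plan=[
    [0, 0, 0, 0, 1],
    [0, 0, 0, 0, 1],
    [-0.4, 0, 0, 0, 1],
    [-0.8, 0, 0, 0, 1],
    [-1.0, 0, 0, 0, 1],
    [-1.2, 0, 0, 0, 1],
    [-1.35, 0, 0, 0, 1],
    [-1.5, 0, 0, 0, 1],
    [-1.6, 0, 0, 0, 1],
    [-1.6, 0, 0, 0, 1],
  ],
)

```text
time: 16.07
tool_pos: [428.6, 236.7, 121.4]
ee_rot: [-3.139, -0.045, -3.019]
wrist_force: [-77.4, -12.3, 65.0]
finger_gap: 0.007
finger_force: 41.2
```

```bash
python3 -c "
from seat import *
rel([hp(-85,66,119)])
prof(66,14,'scene')"|sed 's/np.float64//g'
```

```text
t 16.07 pos [428.6 236.7 121.4] yaw -172.97 F [-77.4 -12.3  65. ] gap 0.007 q [ 0.25  0.08  1.9   0.    1.2  -1.44]
((450.3), (237.7), 119, 186.9) [-0.867 -0.067  0.096  0.026]
(-80, 6, (78.0), (88.0), (95.0), (55.0), (60.0)) (-70, 23, (74.0), (88.0), (108.0), (54.0), (63.0)) (-60, 41, (43.0), (91.0), (120.0), (52.0), (61.0)) (-50, 54, (44.0), (80.0), (119.0), (52.0), (64.0)) (-40, 77, (42.0), (97.0), (122.0), (53.0), (80.0)) (-30, 51, (45.0), (80.0), (106.0), (53.0), (72.0)) (-20, 51, (42.0), (78.0), (102.0), (53.0), (70.0)) (-10, 41, (44.0), (79.0), (99.0), (53.0), (75.0)) (0, 49, (41.0), (71.0), (96.0), (53.0), (69.0)) (10, 45, (45.0), (75.0), (94.0), (54.0), (74.0)) (20, 43, (44.0), (70.0), (91.0), (54.0), (72.0)) (30, 36, (50.0), (71.0), (88.0), (54.0), (75.0)) (40, 37, (52.0), (77.0), (86.0), (54.0), (78.0)) (50, 32, (53.0), (71.0), (83.0), (52.0), (77.0)) (60, 54, (55.0), (68.0), (80.0), (54.0), (81.0)) (70, 16, (66.0), (73.0), (78.0), (56.0), (79.0))
```

Request:
move_arm(
  plan=[
    [0.6, 0, -0.1, 0, 1],
    [1.2, 0, -0.2, 0, 1],
    [1.6, 0, -0.2, 0, 1],
    [1.6, 0, -0.2, 0, 1],
    [1.6, 0, -0.2, 0, 1],
    [1.6, 0, -1, 0, 1],
    [1.6, 0, -2, 0, 1],
    [1.6, 0, -2.4, 0, 1],
    [1.6, 0, -2.4, 0, 1],
    [1.6, 0, -2.4, 0, 1],
  ],
)

```text
time: 16.95
tool_pos: [406.7, 233.1, 180.1]
ee_rot: [3.141, 0.001, -3.022]
wrist_force: [0.2, 0.1, -0.2]
finger_gap: 0.004
finger_force: 0.0
```

```bash
python3 -c "
from seat import *
rel([hp(-85,66,119)])
prof(66,14,'scene');prof(66,14,'top')
c=cam('scene'); a=cv2.resize(c['image'][140:220,270:365,::-1],None,fx=4,fy=4,interpolation=cv2.INTER_CUBIC)
c=cam('top'); b=cv2.resize(c['image'][150:230,125:225,::-1],None,fx=4,fy=4,interpolation=cv2.INTER_CUBIC)
cv2.imwrite('pics/p4.png',np.hstack([a,b]))"|sed 's/np.float64//g'
```

```text
t 16.95 pos [406.7 233.1 180.1] yaw -173.14 F [ 0.2  0.1 -0.2] gap 0.004 q [ 0.26 -0.08  1.94 -0.    1.28 -1.43]
((450.3), (237.7), 119, 186.9) [-1.752 -0.024  2.445 -0.009]
(-60, 16, (39.0), (51.0), (66.0), (52.0), (58.0)) (-50, 35, (41.0), (72.0), (104.0), (53.0), (59.0)) (-40, 50, (44.0), (83.0), (108.0), (52.0), (73.0)) (-30, 53, (43.0), (74.0), (105.0), (53.0), (72.0)) (-20, 48, (44.0), (80.0), (102.0), (53.0), (77.0)) (-10, 47, (42.0), (76.0), (100.0), (53.0), (72.0)) (0, 45, (43.0), (75.0), (98.0), (53.0), (74.0)) (10, 47, (42.0), (72.0), (95.0), (53.0), (77.0)) (20, 44, (44.0), (75.0), (91.0), (52.0), (68.0)) (30, 40, (50.0), (73.0), (89.0), (51.0), (78.0)) (40, 37, (52.0), (73.0), (88.0), (53.0), (74.0)) (50, 38, (54.0), (76.0), (85.0), (53.0), (79.0)) (60, 44, (56.0), (68.0), (81.0), (54.0), (79.0)) (70, 26, (62.0), (74.0), (81.0), (55.0), (81.0)) 
(-50, 2, (45.0), (45.0), (45.0), (54.0), (54.0)) (-40, 10, (40.0), (58.0), (82.0), (53.0), (54.0)) (-30, 26, (42.0), (82.0), (105.0), (53.0), (61.0)) (-20, 31, (59.0), (99.0), (104.0), (53.0), (70.0)) (-10, 41, (47.0), (97.0), (102.0), (53.0), (76.0)) (0, 46, (51.0), (94.0), (100.0), (53.0), (77.0)) (10, 43, (46.0), (91.0), (97.0), (52.0), (78.0)) (20, 43, (56.0), (89.0), (94.0), (53.0), (79.0)) (30, 46, (48.0), (87.0), (92.0), (53.0), (77.0)) (40, 40, (46.0), (84.0), (91.0), (53.0), (79.0)) (50, 42, (52.0), (81.0), (87.0), (53.0), (78.0)) (60, 41, (55.0), (80.0), (83.0), (53.0), (80.0)) (70, 18, (68.0), (77.0), (81.0), (55.0), (79.0))
```

View pics/p4.png

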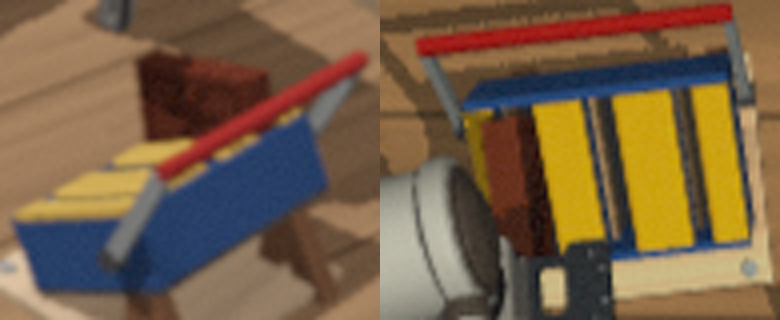

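Run:
```python
from g import *
Mx=np.array([[np.cos(yr),np.sin(yr)],[-np.sin(yr),np.cos(yr)]]); s3=.8660254
for n in('top','scene'):
    c=cam(n); W=c['W']; A=(W[...,:2]-O+[0,2])@Mx.T; dz=W[...,2]-82
    X=A[...,0]*s3+dz*.5; Z=-A[...,0]*.5+dz*s3; Y=A[...,1]
    fit=lambda m,v:(int(m.sum()),np.round(np.linalg.lstsq(np.c_[X[m],Z[m],np.ones(m.sum())],v[m],rcond=None)[0],4))
    f=c['ok']&(abs(Y-52.5)<5)&(abs(X)<55)&(Z>45)&(Z<85); print(n,'blank face y~X,Z',fit(f,Y))
    g=c['ok']&(abs(Y+103)<7)&(abs(X)<60)&(Z>-20)&(Z<25); 
    if g.sum()>20: print('comb face',fit(g,Y))
    k=c['ok']&(abs(Y+35)<18)&(abs(Z-35)<15)&(abs(X)<55); print('strip Z~X,Y',int(k.sum()),np.round(np.linalg.lstsq(np.c_[X[k],Y[k],np.ones(k.sum())],Z[k],rcond=None)[0],4))
    if n=='top':
        t=c['ok']&(abs(Y-66)<11)&(abs(Z-(96-.25*X))<10); print('top edge z~X,Y',int(t.sum()),np.round(np.linalg.lstsq(np.c_[X[t],Y[t],np.ones(t.sum())],Z[t],rcond=None)[0],4))
```

```text
top blank face y~X,Z (97, array([2.30000e-03, 1.20000e-02, 5.25717e+01]))
comb face (49, array([-2.030000e-02, -1.330000e-02, -1.030901e+02]))
strip Z~X,Y 376 [0.000e+00 7.400e-03 3.553e+01]
top edge z~X,Y 272 [-2.20500e-01 -4.00000e-04  9.53289e+01]
scene blank face y~X,Z (235, array([ 1.50000e-03, -1.06000e-02,  5.56191e+01]))
comb face (278, array([-5.600000e-03,  1.080000e-02, -1.003917e+02]))
strip Z~X,Y 71 [-9.00000e-04  2.55000e-02  3.76823e+01]
```

```bash
python3 -c "
from g import *
rel([hp(-72,66,195),hp(-72,66,168)])"
```

```text
t 17.25 pos [405.3 232.8 179. ] yaw -173.12 F [-0.1  0.3  0.8] gap 0.007 q [ 0.26 -0.08  1.94 -0.    1.28 -1.43]
(np.float64(463.2), np.float64(239.3), 195, 186.9) [-2.329 -0.021 -0.639 -0.005]
(np.float64(463.2), np.float64(239.3), 168, 186.9) [-2.329 -0.021  0.441 -0.005]
```

Request:
move_arm(
  plan=[
    [0, 0, -0.64, 0, 1],
    [-1.2, 0, -0.64, 0, 1],
    [-2.33, 0, -0.64, 0, 1],
    [-2.33, 0, -0.3, 0, 1],
    [-2.33, 0, 0, 0, 1],
    [-2.33, 0, 0.2, 0, 1],
    [-2.33, 0, 0.3, 0, 1],
    [-2.33, 0, 0.4, 0, 1],
    [-2.33, 0, 0.5, 0, 1],
    [-2.33, 0, 0.5, 0, 1],
  ],
)

```text
time: 18.08
tool_pos: [463.7, 240.8, 174.0]
ee_rot: [3.141, 0.002, -3.02]
wrist_force: [-16.2, -3.7, 37.2]
finger_gap: 0.003
finger_force: 20.4
```

```bash
python3 -c "
from seat import *
rel([hp(-72,66,160)])
prof(66,14,'scene')"|sed 's/np.float64//g'
```

```text
t 18.08 pos [463.7 240.8 174. ] yaw -173.05 F [-16.2  -3.7  37.2] gap 0.003 q [ 0.25  0.07  1.81  0.    1.26 -1.44]
((463.2), (239.3), 160, 186.9) [ 0.025 -0.056  0.561  0.01 ]
(-60, 15, (39.0), (51.0), (70.0), (53.0), (58.0)) (-50, 37, (42.0), (71.0), (104.0), (54.0), (60.0)) (-40, 44, (43.0), (80.0), (107.0), (53.0), (67.0)) (-30, 42, (42.0), (71.0), (104.0), (53.0), (62.0)) (-20, 54, (44.0), (83.0), (118.0), (53.0), (61.0)) (-10, 78, (43.0), (95.0), (121.0), (53.0), (77.0)) (0, 69, (45.0), (87.0), (122.0), (54.0), (78.0)) (10, 47, (43.0), (72.0), (95.0), (55.0), (75.0)) (20, 40, (48.0), (76.0), (92.0), (54.0), (75.0)) (30, 36, (49.0), (73.0), (89.0), (54.0), (75.0)) (40, 37, (52.0), (75.0), (87.0), (53.0), (76.0)) (50, 31, (55.0), (73.0), (84.0), (52.0), (78.0)) (60, 46, (55.0), (64.0), (81.0), (55.0), (79.0)) (70, 27, (64.0), (74.0), (79.0), (55.0), (80.0))
```

Request:
move_arm(
  plan=[
    [0, 0, -0.8, 0, 1],
    [0, 0, -1.6, 0, 0.4],
    [0, 0, -2.2, 0, 0.4],
    [-0.7, 0, -2.2, 0, 0.4],
    [-1.4, 0, -2.2, 0, 0.4],
    [-1.4, 0, -2.2, 0, 0.4],
    [-1.4, 0, -2.2, 0, 0.4],
    [-1.4, 0, -2.2, 0, 0.4],
    [-1.4, 0, -2.2, 0, 0.4],
    [-1.4, 0, -2.2, 0, 0.4],
  ],
  grip_force=15,
)

```text
time: 18.97
tool_pos: [497.5, 244.2, 222.3]
ee_rot: [-3.142, -0.001, -3.021]
wrist_force: [0.4, -0.3, -0.2]
finger_gap: 0.596
finger_force: 0.0
```

```bash
python3 -c "
from g import *
rel([tcp(5,66,80)])"
```

```text
t 18.97 pos [497.5 244.2 222.3] yaw -173.1 F [ 0.4 -0.3 -0.2] gap 0.596 q [ 0.24  0.11  1.66  0.    1.37 -1.45]
(np.float64(499.3), np.float64(243.6), np.float64(148.8), 186.9) [-6.700e-02 -3.300e-02  2.939e+00 -1.000e-03]
```

Request:
move_arm(
  plan=[
    [-0.07, 0, 1.4, 0, 0.4],
    [-0.07, 0, 2.4, 0, 0.4],
    [-0.07, 0, 2.9, 0, 0.5],
    [-0.07, 0, 2.9, 0, 1],
    [-0.07, 0, 2.9, 0, 1],
    [-0.07, 0, 2.9, 0, 1],
    [-0.07, 0, 2.9, 0, 1],
    [-0.07, 0, 2.9, 0, 1],
    [-0.07, 0, 2.9, 0, 1],
    [-0.07, 0, 2.9, 0, 1],
  ],
  grip_force=15,
)

```text
time: 19.8
tool_pos: [501.4, 244.8, 151.9]
ee_rot: [3.141, 0.003, -3.022]
wrist_force: [-0.4, 0.6, 5.7]
finger_gap: 0.303
finger_force: 15.0
```

Request:
move_arm(
  plan=[
    [-0.08, 0, -0.05, 0, 1],
    [-0.16, 0, -0.1, 0, 1],
    [-0.24, 0, -0.14, 0, 1],
    [-0.32, 0, -0.18, 0, 1],
    [-0.38, 0, -0.22, 0, 1],
    [-0.38, 0, -0.22, 0, 1],
    [-0.38, 0, -0.22, 0, 1],
    [-0.38, 0, -0.22, 0, 1],
    [-0.38, 0, -0.22, 0, 1],
    [-0.38, 0, -0.22, 0, 1],
  ],
)

```text
time: 20.63
tool_pos: [504.5, 245.1, 154.0]
ee_rot: [-3.141, -0.013, -3.021]
wrist_force: [-15.6, -2.2, 7.9]
finger_gap: 0.305
finger_force: 15.0
```

```bash
python3 -c "
from seat import *
rel([tcp(5,66,80)])
prof(66,14,'scene')"|sed 's/np.float64//g'
```

```text
t 20.63 pos [504.5 245.1 154. ] yaw -173.08 F [-15.6  -2.2   7.9] gap 0.305 q [ 0.24  0.2   1.7   0.    1.25 -1.46]
((499.3), (243.6), (148.8), 186.9) [ 0.215 -0.035  0.209  0.004]
(-60, 11, (39.0), (47.0), (59.0), (55.0), (59.0)) (-50, 32, (42.0), (66.0), (97.0), (53.0), (58.0)) (-40, 49, (43.0), (80.0), (112.0), (53.0), (73.0)) (-30, 47, (44.0), (80.0), (108.0), (52.0), (72.0)) (-20, 49, (45.0), (79.0), (105.0), (53.0), (65.0)) (-10, 35, (41.0), (65.0), (103.0), (53.0), (64.0)) (0, 19, (39.0), (54.0), (98.0), (53.0), (58.0)) (10, 19, (41.0), (53.0), (71.0), (52.0), (61.0)) (20, 37, (47.0), (71.0), (102.0), (50.0), (82.0)) (30, 52, (48.0), (81.0), (102.0), (52.0), (82.0)) (40, 51, (53.0), (82.0), (113.0), (53.0), (82.0)) (50, 29, (55.0), (75.0), (85.0), (54.0), (77.0)) (60, 46, (56.0), (68.0), (81.0), (53.0), (77.0)) (70, 32, (62.0), (72.0), (79.0), (54.0), (81.0))
```

Request:
move_arm(
  plan=[
    [0.15, 0, 0.2, 0, 1],
    [0.18, 0, 0.35, 0, 1],
    [0.2, 0.06, 0.45, 0.5, 1],
    [0.2, 0.06, 0.45, 0.5, 1],
    [0.2, -0.06, 0.5, -0.5, 1],
    [0.2, -0.06, 0.5, -0.5, 1],
    [0.2, 0.08, 0.55, -0.5, 1],
    [0.2, 0.08, 0.55, -0.5, 1],
    [0.2, -0.08, 0.6, 0.5, 1],
    [0.2, 0, 0.6, 0, 1],
  ],
)

```text
time: 21.52
tool_pos: [507.6, 245.5, 145.1]
ee_rot: [3.141, 0.007, -3.025]
wrist_force: [-2.1, -5.4, 16.2]
finger_gap: 0.305
finger_force: 15.0
```

```bash
python3 -c "
from seat import *
rel([tcp(5,66,80)])
prof(66,14,'scene')"|sed 's/np.float64//g'
```

```text
t 21.52 pos [507.6 245.5 145.1] yaw -173.3 F [-2.1 -5.4 16.2] gap 0.305 q [ 0.24  0.2   1.72  0.    1.21 -1.45]
((499.3), (243.6), (148.8), 186.9) [ 0.338 -0.036 -0.149 -0.04 ]
(-60, 15, (39.0), (51.0), (70.0), (52.0), (60.0)) (-50, 37, (42.0), (70.0), (99.0), (53.0), (59.0)) (-40, 45, (45.0), (79.0), (107.0), (53.0), (64.0)) (-30, 44, (42.0), (76.0), (105.0), (53.0), (58.0)) (-20, 39, (44.0), (69.0), (102.0), (53.0), (59.0)) (-10, 30, (42.0), (82.0), (100.0), (52.0), (60.0)) (0, 13, (39.0), (49.0), (96.0), (52.0), (57.0)) (10, 12, (41.0), (49.0), (58.0), (51.0), (57.0)) (20, 32, (46.0), (67.0), (102.0), (51.0), (82.0)) (30, 47, (48.0), (77.0), (105.0), (53.0), (82.0)) (40, 40, (51.0), (75.0), (96.0), (51.0), (76.0)) (50, 36, (55.0), (76.0), (85.0), (53.0), (79.0)) (60, 49, (55.0), (66.0), (81.0), (54.0), (79.0)) (70, 23, (65.0), (74.0), (78.0), (54.0), (79.0))
```

Request:
move_arm(
  plan=[
    [0, 0, -0.2, 0, 1],
    [0, 0, -0.4, 0, 1],
    [0, 0, -0.55, 0, 1],
    [-0.2, 0, -0.65, 0, 1],
    [-0.4, 0, -0.8, 0, 1],
    [-0.5, 0, -0.85, 0, 1],
    [-0.5, 0, -0.85, 0, 1],
    [-0.5, 0, -0.85, 0, 1],
    [-0.5, 0, -0.85, 0, 1],
    [-0.5, 0, -0.85, 0, 1],
  ],
)

```text
time: 22.4
tool_pos: [514.2, 246.2, 160.4]
ee_rot: [-3.141, -0.009, -3.021]
wrist_force: [-8.5, -1.4, 0.9]
finger_gap: 0.303
finger_force: 15.0
```

```bash
python3 -c "
from seat import *
rel([tcp(5,66,80)])
prof(66,14,'scene')"|sed 's/np.float64//g'
```

```text
t 22.4 pos [514.2 246.2 160.4] yaw -173.1 F [-8.5 -1.4  0.9] gap 0.303 q [ 0.23  0.21  1.67  0.    1.26 -1.46]
((499.3), (243.6), (148.8), 186.9) [ 0.606 -0.03   0.465 -0.001]
(-50, 10, (46.0), (55.0), (66.0), (53.0), (59.0)) (-40, 39, (45.0), (70.0), (99.0), (52.0), (59.0)) (-30, 52, (45.0), (87.0), (120.0), (53.0), (64.0)) (-20, 60, (43.0), (76.0), (117.0), (53.0), (60.0)) (-10, 49, (45.0), (85.0), (115.0), (53.0), (64.0)) (0, 43, (40.0), (75.0), (110.0), (52.0), (58.0)) (10, 26, (44.0), (59.0), (109.0), (51.0), (59.0)) (20, 12, (43.0), (55.0), (64.0), (50.0), (56.0)) (30, 26, (46.0), (63.0), (79.0), (51.0), (58.0)) (40, 51, (55.0), (83.0), (110.0), (51.0), (82.0)) (50, 54, (56.0), (89.0), (113.0), (51.0), (82.0)) (60, 43, (58.0), (85.0), (116.0), (53.0), (77.0)) (70, 49, (58.0), (74.0), (90.0), (52.0), (81.0)) (80, 46, (66.0), (77.0), (87.0), (54.0), (80.0))
```

Request:
move_arm(
  plan=[
    [0, 0, 0, 0, 0.45],
    [0, 0, 0, 0, 0.45],
    [0, 0, 0, 0, 0.45],
    [0, 0, 0, 0, 0.4],
    [0, 0, -1, 0, 0.4],
    [0, 0, -2.5, 0, 0.4],
    [0, -1, -3.2, 0, 0],
    [0, -2.5, -3.2, 0, 0],
    [0, -4, -3.2, 0, 0],
    [0, -5.6, -3.2, 0, 0],
  ],
)

```text
time: 23.28
tool_pos: [534.4, 106.4, 242.9]
ee_rot: [-3.141, 0.002, -3.02]
wrist_force: [0.9, 0.6, -0.4]
finger_gap: 0.868
finger_force: 0.0
```

```bash
python3 -c "
from seat import *
prof(66,14,'scene')
rel([(450,-206,150,182.3),(450,-206,60,182.3)])"|sed 's/np.float64//g'
```

```text
(-70, 2, (44.0), (54.0), (64.0), (58.0), (58.0)) (-60, 26, (40.0), (61.0), (81.0), (53.0), (68.0)) (-50, 29, (44.0), (65.0), (82.0), (52.0), (69.0)) (-40, 29, (41.0), (63.0), (82.0), (53.0), (61.0)) (-30, 32, (45.0), (64.0), (83.0), (52.0), (70.0)) (-20, 28, (41.0), (63.0), (82.0), (52.0), (74.0)) (-10, 32, (42.0), (67.0), (82.0), (52.0), (68.0)) (0, 37, (39.0), (61.0), (82.0), (52.0), (70.0)) (10, 31, (44.0), (66.0), (82.0), (53.0), (74.0)) (20, 33, (44.0), (65.0), (83.0), (53.0), (64.0)) (30, 33, (47.0), (70.0), (82.0), (53.0), (77.0)) (40, 27, (52.0), (68.0), (81.0), (53.0), (70.0)) (50, 62, (53.0), (67.0), (81.0), (54.0), (79.0)) (60, 17, (55.0), (68.0), (80.0), (56.0), (77.0)) 
t 23.33 pos [535.5  99.3 242.6] yaw -173.37 F [ 2.8 -4.6  0.1] gap 0.913 q [-0.04  0.07  1.67 -0.01  1.4  -1.72]
(450, -206, 150, 182.3) [  4.806 -11.735   3.702   0.866]
(450, -206, 60, 182.3) [  4.806 -11.735   7.302   0.866]
```

Request:
move_arm(
  plan=[
    [0.8, -1.6, 0, 0.3, 0],
    [1.6, -3, 0, 0.87, 0],
    [2.4, -4.5, 0, 0.87, 0],
    [3.2, -6, 0.3, 0.87, 0],
    [4, -7.5, 0.8, 0.87, 0],
    [4.81, -9, 1.5, 0.87, 0],
    [4.81, -10.5, 2.5, 0.87, 0],
    [4.81, -11.74, 3.4, 0.87, 0],
    [4.81, -11.74, 3.7, 0.87, 0],
    [4.81, -11.74, 3.7, 0.87, 0],
  ],
  grip_force=20,
)

```text
time: 24.17
tool_pos: [447.9, -199.5, 146.5]
ee_rot: [3.139, -0.004, -3.101]
wrist_force: [-0.5, -0.1, -0.5]
finger_gap: 1.002
finger_force: 0.0
```

```bash
python3 g.py 450,-206,60,182.3; python3 -c "
from seat import *
prof(66,14,'top')"|sed 's/np.float64//g'
```

```text
t 24.17 pos [ 447.9 -199.5  146.5] yaw -177.69 F [-0.5 -0.1 -0.5] gap 1.002 q [-0.67  0.02  1.91 -0.    1.21 -2.28]
(450.0, -206.0, 60.0, 182.3) [-7.200e-02 -2.650e-01  3.459e+00  2.000e-03]
(-60, 31, (45.0), (79.0), (83.0), (53.0), (79.0)) (-50, 34, (43.0), (79.0), (84.0), (52.0), (78.0)) (-40, 35, (57.0), (79.0), (82.0), (53.0), (79.0)) (-30, 36, (47.0), (78.0), (82.0), (53.0), (76.0)) (-20, 37, (54.0), (79.0), (83.0), (53.0), (78.0)) (-10, 37, (49.0), (79.0), (82.0), (53.0), (78.0)) (0, 41, (43.0), (80.0), (83.0), (52.0), (80.0)) (10, 37, (46.0), (79.0), (82.0), (52.0), (78.0)) (20, 38, (50.0), (80.0), (84.0), (53.0), (78.0)) (30, 41, (43.0), (80.0), (84.0), (53.0), (79.0)) (40, 36, (49.0), (80.0), (83.0), (53.0), (78.0)) (50, 41, (47.0), (79.0), (83.0), (52.0), (78.0)) (60, 39, (41.0), (61.0), (81.0), (54.0), (79.0))
```

Request:
move_arm(
  plan=[
    [0, -0.1, 1.5, 0, 0],
    [0, -0.1, 2.8, 0, 0.5],
    [0, -0.1, 3.45, 0, 0.5],
    [0, -0.1, 3.45, 0, 1],
    [0, -0.1, 3.45, 0, 1],
    [0, -0.1, 3.45, 0, 1],
    [0, -0.1, 3.45, 0, 1],
    [0, -0.1, 3.45, 0, 1],
    [0, -0.1, 3.45, 0, 1],
    [0, -0.1, 3.45, 0, 1],
  ],
  grip_force=20,
)

```text
time: 25.05
tool_pos: [450.2, -201.1, 63.9]
ee_rot: [-3.141, 0.001, -3.097]
wrist_force: [-0.4, -0.2, -0.1]
finger_gap: 0.371
finger_force: 0.0
```

Request:
move_arm(
  plan=[
    [0, 0, 0, 0, 1],
    [0, 0, 0, 0, 1],
    [0, 0, 0, 0, 1],
    [0, 0, 0, 0, 1],
    [0, 0, -0.5, 0, 1],
    [0, 0, -2, 0, 1],
    [0, 0, -3.5, 0, 1],
    [0, 0, -5, 0, 1],
    [0, 0, -6.5, 0, 1],
    [0, 0, -7, 0, 1],
  ],
)

```text
time: 25.88
tool_pos: [451.6, -202.2, 244.1]
ee_rot: [-3.136, 0.007, -3.097]
wrist_force: [0.9, 0.1, -0.4]
finger_gap: 0.213
finger_force: 20.0
```

```bash
python3 -c "
from g import *
rel([hp(-40,0,235),tcp(13,0,65,60)])"
```

```text
t 25.88 pos [ 451.6 -202.2  244.1] yaw -177.46 F [ 0.9  0.1 -0.4] gap 0.213 q [-0.67 -0.07  1.8   0.    1.4  -2.28]
(np.float64(502.9), np.float64(177.6), 235, 186.9) [-2.72  15.088  0.363 -0.873]
(np.float64(521.5), np.float64(179.8), np.float64(199.8), 186.9) [-3.468 15.143  1.771 -0.873]
```

Request:
move_arm(
  plan=[
    [0, 1.6, 0, -0.3, 1],
    [-0.3, 3.2, 0, -0.87, 1],
    [-0.6, 4.8, 0, -0.87, 1],
    [-1, 6.4, 0, -0.87, 1],
    [-1.5, 8, 0, -0.87, 1],
    [-2, 9.6, 0, -0.87, 1],
    [-2.4, 11.2, 0, -0.87, 1],
    [-2.7, 12.8, 0, -0.87, 1],
    [-2.7, 14.2, 0, -0.87, 1],
    [-2.7, 15.1, 0, -0.87, 1],
  ],
)

```text
time: 26.72
tool_pos: [499.7, 182.6, 237.4]
ee_rot: [3.141, -0.001, -3.019]
wrist_force: [0.5, -0.1, -1.1]
finger_gap: 0.216
finger_force: 20.0
```

Request:
move_arm(
  plan=[
    [0, 0, 0, 0, 1],
    [0, 0, 0, 0, 1],
    [0, 0, 0, 0, 1],
    [0, 0, 0, 0, 1],
    [0, 0, 0, 0, 1],
    [0, 0, 0, 0, 1],
    [0, 0, 0, 0, 1],
    [0, 0, 0, 0, 1],
    [0, 0, 0, 0, 1],
    [0, 0, 0, 0, 1],
  ],
)

```text
time: 27.55
tool_pos: [500.5, 179.2, 238.1]
ee_rot: [3.142, 0.0, -3.022]
wrist_force: [-0.2, -0.2, -1.6]
finger_gap: 0.215
finger_force: 20.0
```

```bash
python3 -c "
from face import *
face(0,10)
from held import held
held(0,'scene')
rel([hp(-40,0,235),tcp(13,0,65,60)])"
```

```text
top blank face slope [ 1.000e-03 -9.407e+00]
top tool [-42.1   1.9] blank -y face (np.int64(62), np.float64(-9.9), np.float64(-9.6), np.float64(-9.2)) exp -8.1 comb -y face (np.int64(24), np.float64(-104.7), np.float64(-104.3), np.float64(-100.5))
scene blank face slope [ 3.000e-03 -7.478e+00]
scene tool [-42.2   2. ] blank -y face (np.int64(377), np.float64(-9.1), np.float64(-7.5), np.float64(-6.2)) exp -8.0 comb -y face (np.int64(307), np.float64(-103.4), np.float64(-102.1), np.float64(-100.9))
scene 106 z 255.61561908374858 ((499.59783935546875, 180.13180541992188), (121.85989379882812, 25.06557273864746), 6.061210632324219) comb-y range [-9.7 14.9] x range [-102.2   17.5] tool comb [-42.1   2. ] t 27.7 pos [500.5 179.3 238.1]
t 27.7 pos [500.5 179.3 238.1] yaw -173.12 F [ 0.6 -0.1 -1.6] gap 0.219 q [ 0.12  0.04  1.71  0.    1.4  -1.57]
(np.float64(502.9), np.float64(177.6), 235, 186.9) [-0.086 -0.079  0.124 -0.004]
(np.float64(521.5), np.float64(179.8), np.float64(199.8), 186.9) [-0.835 -0.081  1.532 -0.004]
```

```bash
python3 -c "
from g import *
rel([tcp(10,0,69,60),tcp(10,0,69,14)])"
```

```text
t 27.7 pos [500.5 179.3 238.1] yaw -173.12 F [ 0.6 -0.1 -1.6] gap 0.219 q [ 0.12  0.04  1.71  0.    1.4  -1.57]
(np.float64(516.9), np.float64(179.3), np.float64(201.8), 186.9) [-0.65  -0.079  1.452 -0.004]
(np.float64(516.9), np.float64(179.3), np.float64(155.8), 186.9) [-0.65  -0.079  3.292 -0.004]
```

Request:
move_arm(
  plan=[
    [-0.4, -0.075, 0, 0, 1],
    [-0.65, -0.075, 0.3, 0, 1],
    [-0.65, -0.075, 0.8, 0, 1],
    [-0.65, -0.075, 1.2, 0, 1],
    [-0.65, -0.075, 1.6, 0, 1],
    [-0.65, -0.075, 2.0, 0, 1],
    [-0.65, -0.075, 2.4, 0, 1],
    [-0.65, -0.075, 2.7, 0, 1],
    [-0.65, -0.075, 3.0, 0, 1],
    [-0.65, -0.075, 3.0, 0, 1],
  ],
  grip_force=10,
)

```text
time: 28.53
tool_pos: [515.8, 179.3, 161.7]
ee_rot: [-3.142, -0.003, -3.021]
wrist_force: [-0.6, -0.5, -1.0]
finger_gap: 0.217
finger_force: 10.0
```

Request:
move_arm(
  plan=[
    [0, 0, 0.1, 0, 1],
    [0, 0, 0.2, 0, 1],
    [0, 0, 0.3, 0, 1],
    [0, 0, 0.4, 0, 1],
    [0, 0, 0.4, 0, 1],
    [0, 0, 0.4, 0, 1],
    [0, 0, 0.4, 0, 1],
    [0, 0, 0.4, 0, 1],
    [0, 0, 0.4, 0, 1],
    [0, 0, 0.4, 0, 1],
  ],
)

```text
time: 29.37
tool_pos: [515.8, 179.3, 154.1]
ee_rot: [-3.141, -0.003, -3.021]
wrist_force: [-8.6, -1.2, 7.6]
finger_gap: 0.216
finger_force: 10.0
```

```bash
python3 -c "
from seat import *
rel([tcp(10,0,69,14)])
prof(0,10,'scene')"|sed 's/np.float64//g'
```

```text
t 29.37 pos [515.8 179.3 154.1] yaw -173.1 F [-8.6 -1.2  7.6] gap 0.216 q [ 0.11  0.16  1.75 -0.    1.24 -1.58]
((516.9), (179.3), (155.8), 186.9) [-0.044 -0.006 -0.068 -0.001]
(-70, 3, (51.0), (54.0), (60.0), (-8.0), (-5.0)) (-60, 20, (46.0), (56.0), (75.0), (-9.0), (-4.0)) (-50, 31, (39.0), (65.0), (91.0), (-11.0), (-2.0)) (-40, 49, (42.0), (78.0), (113.0), (-9.0), (-5.0)) (-30, 53, (44.0), (76.0), (112.0), (-10.0), (-4.0)) (-20, 43, (44.0), (78.0), (109.0), (-9.0), (-4.0)) (-10, 37, (42.0), (67.0), (103.0), (-9.0), (-4.0)) (0, 22, (40.0), (54.0), (104.0), (-11.0), (-4.0)) (10, 14, (41.0), (49.0), (58.0), (-11.0), (-5.0)) (20, 23, (45.0), (63.0), (95.0), (-12.0), (10.0)) (30, 51, (48.0), (79.0), (104.0), (-12.0), (12.0)) (40, 53, (54.0), (84.0), (113.0), (-10.0), (12.0)) (50, 34, (55.0), (76.0), (112.0), (-11.0), (9.0)) (60, 41, (56.0), (66.0), (79.0), (-9.0), (10.0)) (70, 21, (63.0), (72.0), (77.0), (-6.0), (9.0))
```

Request:
move_arm(
  plan=[
    [0, 0, -0.15, 0, 1],
    [0, 0, -0.3, 0, 1],
    [-0.15, 0, -0.4, 0, 1],
    [-0.3, 0, -0.48, 0, 1],
    [-0.45, 0, -0.55, 0, 1],
    [-0.45, 0, -0.55, 0, 1],
    [-0.45, 0, -0.55, 0, 1],
    [-0.45, 0, -0.55, 0, 1],
    [-0.45, 0, -0.55, 0, 1],
    [-0.45, 0, -0.55, 0, 1],
  ],
)

```text
time: 30.25
tool_pos: [526.4, 180.6, 166.3]
ee_rot: [-3.141, -0.005, -3.021]
wrist_force: [-7.2, -0.8, 2.5]
finger_gap: 0.216
finger_force: 10.0
```

```bash
python3 -c "
from seat import *
rel([tcp(10,0,69,14)])
prof(0,10,'scene')"|sed 's/np.float64//g'
```

```text
t 30.25 pos [526.4 180.6 166.3] yaw -173.11 F [-7.2 -0.8  2.5] gap 0.216 q [ 0.11  0.17  1.71 -0.    1.27 -1.58]
((516.9), (179.3), (155.8), 186.9) [ 0.384 -0.004  0.42  -0.002]
(-50, 14, (53.0), (65.0), (81.0), (-8.0), (-3.0)) (-40, 26, (50.0), (72.0), (97.0), (-10.0), (-5.0)) (-30, 45, (48.0), (79.0), (111.0), (-9.0), (-4.0)) (-20, 58, (44.0), (82.0), (121.0), (-10.0), (-5.0)) (-10, 49, (45.0), (81.0), (118.0), (-9.0), (-3.0)) (0, 51, (42.0), (77.0), (111.0), (-9.0), (-5.0)) (10, 38, (41.0), (77.0), (111.0), (-10.0), (-3.0)) (20, 17, (44.0), (53.0), (74.0), (-10.0), (-5.0)) (30, 20, (47.0), (58.0), (73.0), (-12.0), (-3.0)) (40, 36, (50.0), (71.0), (100.0), (-11.0), (7.0)) (50, 54, (57.0), (87.0), (113.0), (-11.0), (12.0)) (60, 44, (57.0), (87.0), (117.0), (-9.0), (12.0)) (70, 31, (59.0), (75.0), (87.0), (-10.0), (4.0)) (80, 42, (61.0), (73.0), (83.0), (-8.0), (11.0)) (90, 4, (73.0), (79.0), (81.0), (-7.0), (2.0))
```

Request:
move_arm(
  plan=[
    [0, 0, 0, 0, 0.55],
    [0, 0, 0, 0, 0.55],
    [0, 0, 0, 0, 0.55],
    [0, 0, 0, 0, 0.55],
    [0, 0, -1, 0, 0.55],
    [0, 0, -2.2, 0, 0.55],
    [0, 0, -3, 0, 0.4],
    [0, -1.4, -3, 0, 0.2],
    [0, -3, -3, 0, 0],
    [0, -4.6, -3, 0, 0],
  ],
)

```text
time: 31.13
tool_pos: [542.4, 65.8, 242.8]
ee_rot: [-3.141, 0.002, -3.019]
wrist_force: [1.4, -0.7, 0.3]
finger_gap: 0.72
finger_force: 0.0
```

```bash
python3 -c "
from seat import *
prof(0,10,'scene')
rel([(463,-311.5,150,166.3),(463,-311.5,60,166.3)])"|sed 's/np.float64//g'
```

```text
(-70, 4, (49.0), (66.0), (76.0), (-6.0), (-3.0)) (-60, 27, (40.0), (61.0), (82.0), (-9.0), (1.0)) (-50, 30, (41.0), (64.0), (82.0), (-9.0), (6.0)) (-40, 30, (40.0), (60.0), (81.0), (-10.0), (-2.0)) (-30, 28, (41.0), (61.0), (82.0), (-8.0), (-4.0)) (-20, 31, (41.0), (63.0), (82.0), (-10.0), (-2.0)) (-10, 33, (42.0), (63.0), (82.0), (-10.0), (5.0)) (0, 37, (40.0), (66.0), (82.0), (-10.0), (0.0)) (10, 28, (42.0), (61.0), (80.0), (-9.0), (-4.0)) (20, 29, (45.0), (66.0), (82.0), (-10.0), (2.0)) (30, 29, (46.0), (65.0), (81.0), (-10.0), (6.0)) (40, 31, (51.0), (68.0), (81.0), (-10.0), (-3.0)) (50, 46, (53.0), (67.0), (82.0), (-9.0), (10.0)) (60, 16, (56.0), (68.0), (78.0), (-10.0), (8.0)) 
t 31.18 pos [543.3  58.4 242.4] yaw -173.35 F [ 1.2 -4.8  0.1] gap 0.76 q [-0.11  0.07  1.66 -0.01  1.4  -1.8 ]
(463, -311.5, 150, 166.3) [  4.902 -14.325   3.697   4.07 ]
(463, -311.5, 60, 166.3) [  4.902 -14.325   7.297   4.07 ]
```

Mid is seated. Now the thin one.

Request:
move_arm(
  plan=[
    [0.5, -1.6, 0, 1, 0],
    [1, -3.2, 0, 2.2, 0],
    [1.6, -4.8, 0, 3.4, 0],
    [2.2, -6.4, 0, 4.07, 0],
    [2.8, -8, 0, 4.07, 0],
    [3.4, -9.6, 0.5, 4.07, 0],
    [4, -11.2, 1, 4.07, 0],
    [4.5, -12.8, 2, 4.07, 0],
    [4.9, -14.3, 3, 4.07, 0],
    [4.9, -14.3, 3.7, 4.07, 0],
  ],
  grip_force=20,
)

```text
time: 32.02
tool_pos: [463.1, -308.0, 150.4]
ee_rot: [-3.138, 0.004, 2.903]
wrist_force: [0.5, -1.3, -0.6]
finger_gap: 1.001
finger_force: 0.0
```

```bash
python3 g.py 463,-311.5,60,166.3
```

```text
t 32.02 pos [ 463.1 -308.   150.4] yaw 166.35 F [ 0.5 -1.3 -0.6] gap 1.001 q [-0.8   0.18  1.73 -0.    1.22 -2.14]
(463.0, -311.5, 60.0, 166.3) [-0.029 -0.138  3.617  0.01 ]
```

Request:
move_arm(
  plan=[
    [0, 0, 1.5, 0, 0],
    [0, 0, 2.8, 0, 0.5],
    [0, 0, 3.6, 0, 1],
    [0, 0, 3.6, 0, 1],
    [0, 0, 3.6, 0, 1],
    [0, 0, 3.6, 0, 1],
    [0, 0, 3.6, 0, 1],
    [0, 0, 3.6, 0, 1],
    [0, 0, 3.6, 0, 1],
    [0, 0, 3.6, 0, 1],
  ],
  grip_force=15,
)

```text
time: 32.85
tool_pos: [463.5, -303.4, 60.3]
ee_rot: [-3.141, 0.001, 2.907]
wrist_force: [-0.7, 0.3, -0.0]
finger_gap: 0.369
finger_force: 0.0
```

Request:
move_arm(
  plan=[
    [0, 0, 0, 0, 1],
    [0, 0, 0, 0, 1],
    [0, 0, 0, 0, 1],
    [0, 0, 0, 0, 1],
    [0, 0, 0, 0, 1],
    [0, 0, -1, 0, 1],
    [0, 0, -2.5, 0, 1],
    [0, 0, -4, 0, 1],
    [0, 0, -5.5, 0, 1],
    [0, 0, -7, 0, 1],
  ],
)

```text
time: 33.68
tool_pos: [462.6, -302.6, 235.7]
ee_rot: [3.141, -0.001, 2.906]
wrist_force: [0.5, -1.2, -0.6]
finger_gap: 0.132
finger_force: 15.0
```

```bash
python3 -c "
from g import *
rel([hp(-42,-66,238)])"
```

```text
t 33.68 pos [ 462.6 -302.6  235.7] yaw 166.53 F [ 0.5 -1.2 -0.6] gap 0.132 q [-0.8   0.1   1.65  0.    1.4  -2.13]
(np.float64(508.8), np.float64(111.8), 238, 186.9) [ 2.064 16.55  -0.091 -4.074]
```

Request:
move_arm(
  plan=[
    [0.2, 1.65, 0, -1, 1],
    [0.4, 3.3, 0, -2, 1],
    [0.6, 4.95, 0, -3, 1],
    [0.8, 6.6, 0, -4.07, 1],
    [1, 8.25, 0, -4.07, 1],
    [1.2, 9.9, 0, -4.07, 1],
    [1.4, 11.55, 0, -4.07, 1],
    [1.7, 13.2, 0, -4.07, 1],
    [1.9, 14.85, 0, -4.07, 1],
    [2.06, 16.5, 0, -4.07, 1],
  ],
)

```text
time: 34.52
tool_pos: [508.4, 112.3, 234.2]
ee_rot: [3.142, -0.0, -3.021]
wrist_force: [0.7, -0.8, -0.8]
finger_gap: 0.13
finger_force: 15.0
```

Request:
move_arm(
  plan=[
    [0, 0, 0, 0, 1],
    [0, 0, 0, 0, 1],
    [0, 0, 0, 0, 1],
    [0, 0, 0, 0, 1],
    [0, 0, 0, 0, 1],
    [0, 0, 0, 0, 1],
    [0, 0, 0, 0, 1],
    [0, 0, 0, 0, 1],
    [0, 0, 0, 0, 1],
    [0, 0, 0, 0, 1],
  ],
)

```text
time: 35.35
tool_pos: [509.0, 109.9, 234.4]
ee_rot: [3.142, 0.0, -3.022]
wrist_force: [-0.6, -0.8, -1.5]
finger_gap: 0.129
finger_force: 15.0
```

```bash
python3 -c "
from face import *
face(-66,6)
from held import held
held(0,'scene')
rel([tcp(10,-66,65,60),tcp(10,-66,65,14)])"
```

```text
top blank face slope [-2.0000e-03 -7.5542e+01]
top tool [-42.  -67.8] blank -y face (np.int64(39), np.float64(-75.6), np.float64(-75.3), np.float64(-75.1)) exp -73.8 comb -y face (np.int64(20), np.float64(-104.6), np.float64(-104.4), np.float64(-100.6))
scene blank face slope [ -0.    -73.219]
scene tool [-42.  -67.8] blank -y face (np.int64(374), np.float64(-74.6), np.float64(-73.3), np.float64(-71.8)) exp -73.8 comb -y face (np.int64(308), np.float64(-103.5), np.float64(-102.2), np.float64(-100.6))
scene 2 z 254.39195182144525 ((539.6676025390625, 121.64226531982422), (9.860688209533691, 0.0), 174.083740234375) comb-y range [-61.  -58.9] x range [-14.9  -5.5] tool comb [-42.  -67.7] t 35.5 pos [509.  110.1 234.4]
t 35.5 pos [509.  110.1 234.4] yaw -173.12 F [-0.4  0.5 -1.1] gap 0.129 q [-0.02  0.01  1.74 -0.    1.39 -1.71]
(np.float64(526.9), np.float64(114.0), np.float64(198.3), 186.9) [-0.728  0.07   1.442 -0.004]
(np.float64(526.9), np.float64(114.0), np.float64(152.3), 186.9) [-0.728  0.07   3.282 -0.004]
```

Request:
move_arm(
  plan=[
    [-0.4, 0.075, 0, 0, 1],
    [-0.72, 0.075, 0.3, 0, 1],
    [-0.72, 0.075, 0.8, 0, 1],
    [-0.72, 0.075, 1.2, 0, 1],
    [-0.72, 0.075, 1.6, 0, 1],
    [-0.72, 0.075, 2.0, 0, 1],
    [-0.72, 0.075, 2.4, 0, 1],
    [-0.72, 0.075, 2.7, 0, 1],
    [-0.72, 0.075, 3.0, 0, 1],
    [-0.72, 0.075, 3.0, 0, 1],
  ],
  grip_force=10,
)

```text
time: 36.33
tool_pos: [525.3, 114.0, 157.9]
ee_rot: [3.141, -0.004, -3.021]
wrist_force: [-0.4, -0.0, 1.6]
finger_gap: 0.128
finger_force: 10.0
```

Request:
move_arm(
  plan=[
    [0, 0, 0.1, 0, 1],
    [0, 0, 0.2, 0, 1],
    [0, 0, 0.3, 0, 1],
    [0, 0, 0.4, 0, 1],
    [0, 0, 0.4, 0, 1],
    [0, 0, 0.4, 0, 1],
    [0, 0, 0.4, 0, 1],
    [0, 0, 0.4, 0, 1],
    [0, 0, 0.4, 0, 1],
    [0, 0, 0.4, 0, 1],
  ],
)

```text
time: 37.17
tool_pos: [525.2, 114.0, 149.6]
ee_rot: [-3.141, -0.004, -3.021]
wrist_force: [-7.4, -1.2, 7.0]
finger_gap: 0.126
finger_force: 10.0
```

```bash
python3 -c "
from seat import *
rel([tcp(10,-66,65,14)])
prof(-66,6,'scene')"|sed 's/np.float64//g'
```

```text
t 37.17 pos [525.2 114.  149.6] yaw -173.1 F [-7.4 -1.2  7. ] gap 0.126 q [-0.01  0.14  1.78 -0.    1.23 -1.7 ]
((526.9), (114.0), (152.3), 186.9) [-0.066 -0.008 -0.106 -0.   ]
(-60, 14, (42.0), (53.0), (75.0), (-70.0), (-66.0)) (-50, 31, (43.0), (67.0), (96.0), (-71.0), (-66.0)) (-40, 41, (40.0), (68.0), (104.0), (-72.0), (-67.0)) (-30, 38, (43.0), (68.0), (97.0), (-72.0), (-67.0)) (-20, 37, (42.0), (70.0), (96.0), (-72.0), (-67.0)) (-10, 41, (41.0), (76.0), (107.0), (-72.0), (-62.0)) (0, 20, (40.0), (51.0), (102.0), (-71.0), (-67.0)) (10, 9, (42.0), (51.0), (61.0), (-73.0), (-66.0)) (20, 28, (40.0), (55.0), (74.0), (-72.0), (-67.0)) (30, 44, (43.0), (67.0), (92.0), (-72.0), (-59.0)) (40, 45, (43.0), (71.0), (102.0), (-72.0), (-62.0)) (50, 41, (42.0), (71.0), (86.0), (-73.0), (-59.0)) (60, 33, (49.0), (65.0), (80.0), (-71.0), (-60.0)) (70, 25, (58.0), (70.0), (77.0), (-71.0), (-58.0))
```

Same state as for the mid blank; repeat the lift, shift against the far wall, release.

Request:
move_arm(
  plan=[
    [0, 0, -0.15, 0, 1],
    [0, 0, -0.3, 0, 1],
    [-0.15, 0, -0.4, 0, 1],
    [-0.3, 0, -0.48, 0, 1],
    [-0.45, 0, -0.55, 0, 1],
    [-0.45, 0, -0.55, 0, 1],
    [-0.45, 0, -0.55, 0, 1],
    [-0.45, 0, -0.55, 0, 1],
    [-0.45, 0, -0.55, 0, 1],
    [-0.45, 0, -0.55, 0, 1],
  ],
)

```text
time: 38.05
tool_pos: [535.3, 115.2, 162.5]
ee_rot: [-3.141, -0.008, -3.021]
wrist_force: [-11.3, -1.5, 4.5]
finger_gap: 0.133
finger_force: 10.0
```

Request:
move_arm(
  plan=[
    [0, 0, 0, 0, 0.65],
    [0, 0, 0, 0, 0.6],
    [0, 0, 0, 0, 0.6],
    [0, 0, 0, 0, 0.6],
    [0, 0, -1, 0, 0.6],
    [0, 0, -2.2, 0, 0.6],
    [0, 0, -3, 0, 0.7],
    [0, -1.4, -3.3, 0, 1],
    [0, -2.5, -3.3, 0, 1],
    [0, -2.5, -3.3, 0, 1],
  ],
)

```text
time: 38.88
tool_pos: [546.8, 49.6, 246.9]
ee_rot: [-3.139, 0.003, -3.025]
wrist_force: [-1.1, -0.5, -1.6]
finger_gap: 0.133
finger_force: 0.0
```

```bash
python3 -c "
from seat import *
prof(-66,6,'scene');prof(-66,6,'top');prof(0,10,'top');prof(66,14,'top')
c=cam('scene'); a=cv2.resize(c['image'][140:220,270:365,::-1],None,fx=4,fy=4,interpolation=cv2.INTER_CUBIC)
c=cam('top'); b=cv2.resize(c['image'][150:230,125:225,::-1],None,fx=4,fy=4,interpolation=cv2.INTER_CUBIC)
cv2.imwrite('pics/p5.png',np.hstack([a,b]))
rel([hp(150,0,240)])"|sed 's/np.float64//g'
```

```text
(-70, 3, (58.0), (60.0), (67.0), (-67.0), (-66.0)) (-60, 27, (41.0), (65.0), (82.0), (-70.0), (-61.0)) (-50, 26, (39.0), (62.0), (80.0), (-72.0), (-66.0)) (-40, 28, (42.0), (62.0), (82.0), (-71.0), (-65.0)) (-30, 24, (42.0), (56.0), (80.0), (-71.0), (-67.0)) (-20, 33, (41.0), (64.0), (81.0), (-72.0), (-66.0)) (-10, 33, (40.0), (60.0), (82.0), (-71.0), (-64.0)) (0, 28, (41.0), (62.0), (82.0), (-71.0), (-63.0)) (10, 30, (44.0), (64.0), (81.0), (-72.0), (-64.0)) (20, 34, (40.0), (57.0), (78.0), (-71.0), (-66.0)) (30, 36, (42.0), (67.0), (82.0), (-72.0), (-64.0)) (40, 28, (40.0), (60.0), (80.0), (-70.0), (-66.0)) (50, 52, (43.0), (62.0), (81.0), (-71.0), (-59.0)) (60, 13, (50.0), (65.0), (79.0), (-71.0), (-61.0)) 
(-10, 3, (52.0), (57.0), (66.0), (-72.0), (-71.0)) (0, 17, (45.0), (79.0), (84.0), (-72.0), (-61.0)) (10, 18, (53.0), (78.0), (83.0), (-72.0), (-60.0)) (20, 17, (44.0), (80.0), (83.0), (-71.0), (-62.0)) (30, 17, (62.0), (79.0), (82.0), (-71.0), (-60.0)) (40, 16, (59.0), (80.0), (84.0), (-72.0), (-62.0)) (50, 6, (76.0), (80.0), (82.0), (-71.0), (-61.0)) 
(10, 9, (40.0), (57.0), (79.0), (-10.0), (-7.0)) (20, 28, (55.0), (81.0), (85.0), (-10.0), (7.0)) (30, 28, (52.0), (79.0), (84.0), (-10.0), (8.0)) (40, 22, (73.0), (80.0), (83.0), (-9.0), (8.0)) (50, 12, (78.0), (80.0), (84.0), (-7.0), (5.0)) (60, 3, (48.0), (57.0), (76.0), (3.0), (7.0)) 
(0, 7, (78.0), (79.0), (82.0), (75.0), (80.0)) (10, 7, (78.0), (80.0), (82.0), (74.0), (80.0)) (20, 13, (76.0), (80.0), (83.0), (69.0), (79.0)) (30, 18, (76.0), (81.0), (84.0), (64.0), (80.0)) (40, 23, (77.0), (80.0), (83.0), (59.0), (79.0)) (50, 39, (50.0), (79.0), (84.0), (53.0), (78.0)) (60, 35, (42.0), (60.0), (79.0), (54.0), (78.0)) 
t 39.18 pos [545.1  54.4 245.2] yaw -173.06 F [ 0.5 -0.2 -1.6] gap 0.004 q [-0.12  0.08  1.65  0.    1.41 -1.81]
((691.5), (200.4), 240, 186.9) [-6.52   5.09   0.209  0.009]
```

View pics/p5.png

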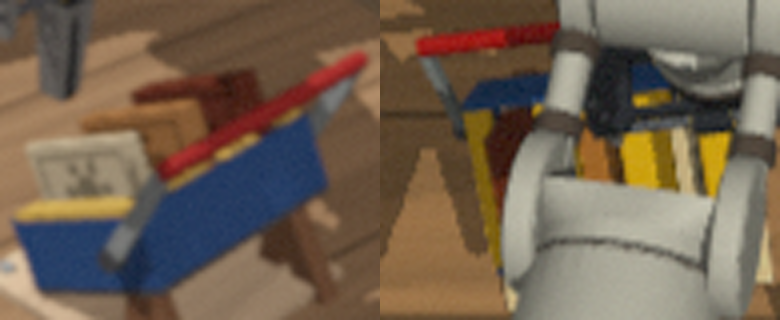

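```bash
python3 -c "
from g import *
rel([hp(132,0,262),hp(132,0,201),hp(25,0,201)])"
```

```text
t 39.18 pos [545.1  54.4 245.2] yaw -173.06 F [ 0.5 -0.2 -1.6] gap 0.004 q [-0.12  0.08  1.65  0.    1.41 -1.81]
(np.float64(673.6), np.float64(198.3), 262, 186.9) [-5.799  5.093 -0.671  0.009]
(np.float64(673.6), np.float64(198.3), 201, 186.9) [-5.799  5.093  1.769  0.009]
(np.float64(567.4), np.float64(185.4), 201, 186.9) [-1.52   5.095  1.769  0.009]
```

Request:
move_arm(
  plan=[
    [0, 0, -0.8, 0, 1],
    [-1.3, 0.3, -0.9, 0, 1],
    [-2.7, 0.8, -0.9, 0, 1],
    [-4, 1.6, -0.9, 0, 1],
    [-5.2, 2.6, -0.9, 0, 1],
    [-5.8, 3.9, -0.9, 0, 1],
    [-5.8, 5.09, -0.9, 0, 1],
    [-5.8, 5.09, -0.9, 0, 1],
    [-5.8, 5.09, -0.9, 0, 1],
    [-5.8, 5.09, -0.9, 0, 1],
  ],
)

```text
time: 40.02
tool_pos: [673.7, 197.3, 267.8]
ee_rot: [-3.141, -0.001, -3.021]
wrist_force: [0.3, 0.2, -0.1]
finger_gap: 0.005
finger_force: 0.0
```

```bash
python3 -c "
from g import *
rel([hp(132,0,262),hp(132,0,201),hp(25,0,201)])"
```

```text
t 40.02 pos [673.7 197.3 267.8] yaw -173.07 F [ 0.3  0.2 -0.1] gap 0.005 q [ 0.11  0.47  1.14 -0.    1.54 -1.58]
(np.float64(673.6), np.float64(198.3), 262, 186.9) [0.    0.04  0.232 0.006]
(np.float64(673.6), np.float64(198.3), 201, 186.9) [0.    0.04  2.672 0.006]
(np.float64(567.4), np.float64(185.4), 201, 186.9) [4.279 0.04  2.672 0.006]
```

Request:
move_arm(
  plan=[
    [0, 0, 1.4, 0, 1],
    [0, 0, 2.4, 0, 1],
    [0, 0, 2.65, 0, 1],
    [0.4, 0, 2.65, 0, 1],
    [0.8, 0, 2.65, 0, 1],
    [1.2, 0, 2.65, 0, 1],
    [1.6, 0, 2.65, 0, 1],
    [2.0, 0, 2.65, 0, 1],
    [2.4, 0, 2.65, 0, 1],
    [2.8, 0, 2.65, 0, 1],
  ],
)

```text
time: 40.85
tool_pos: [604.9, 187.7, 203.6]
ee_rot: [-3.141, 0.003, -3.023]
wrist_force: [1.0, -0.2, 0.1]
finger_gap: 0.005
finger_force: 0.2
```

Request:
move_arm(
  plan=[
    [0.3, 0, 0, 0, 1],
    [0.6, 0, 0, 0, 1],
    [0.9, 0, 0, 0, 1],
    [1.2, 0, 0, 0, 1],
    [1.4, 0, 0, 0, 1],
    [1.4, 0, 0, 0, 1],
    [1.4, 0, 0, 0, 1],
    [1.4, 0, 0, 0, 1],
    [1.4, 0, 0, 0, 1],
    [1.4, 0, 0, 0, 1],
  ],
)

```text
time: 41.68
tool_pos: [570.0, 184.5, 201.8]
ee_rot: [3.142, 0.0, -3.022]
wrist_force: [-0.9, -0.1, 0.1]
finger_gap: 0.003
finger_force: 0.0
```

```bash
cat > bar.py <<'E'
from g import *
for n in('scene','top'):
    c=cam(n); W=c['W']; im=c['image'].astype(float); R,G,B=im[...,0],im[...,1],im[...,2]
    m=c['ok']&(R>90)&(G<.45*R)&(B<.45*R)&(W[...,2]>130)&(W[...,2]<235)&(W[...,1]>30)&(W[...,1]<330)&(W[...,0]>430)
    if m.sum(): print(n,int(m.sum()),np.round(np.median(W[m],0),1),np.round(np.percentile(W[m][:,2],[5,95])),np.round(hp(0,0,0)))
rel([])
E
python3 bar.py
```

```text
scene 169 [497.4 159.  162.4] [155. 166.] [543. 182.   0. 187.]
top 183 [496.2 120.9 164.3] [158. 168.] [543. 182.   0. 187.]
t 41.78 pos [570.  184.6 201.8] yaw -173.12 F [ 0.9 -0.2 -0.4] gap 0.005 q [ 0.11  0.24  1.56  0.    1.34 -1.58]
```

Request:
move_arm(
  plan=[
    [-0.3, 0, -0.8, 0, 1],
    [-0.3, 0, -2, 0, 1],
    [-0.3, 0, -3, 0, 1],
    [-0.3, 0, -4, 0, 1],
    [-0.3, 0, -4, 0, 1],
    [-0.3, 0, -4, 0, 1],
    [-0.3, 0, -4, 0, 1],
    [-0.3, 0, -4, 0, 1],
    [-0.3, 0, -4, 0, 1],
    [-0.3, 0, -4, 0, 1],
  ],
)

```text
time: 42.62
tool_pos: [576.7, 185.4, 300.4]
ee_rot: [3.142, -0.002, -3.022]
wrist_force: [-0.2, 0.7, -0.1]
finger_gap: 0.003
finger_force: 0.0
```

```bash
python3 bar.py; python3 -c "
from seat import *
for a,b in((66,14),(0,10),(-66,6)): seat(a,b)"|sed 's/np.float64//g'
```

```text
scene 206 [494.  185.3 162.4] [155. 166.] [543. 182.   0. 187.]
top 246 [493.5 142.6 164. ] [157. 169.] [543. 182.   0. 187.]
t 42.72 pos [577.  185.4 301. ] yaw -173.12 F [-0.4  0.5  0.3] gap 0.007 q [ 0.11  0.2   1.41  0.    1.54 -1.58]
top 97 x [-63.   -7.9] y [50.9 66.7] Z [78.9 83.6 98.6] topslope [ 0.262 92.943]
scene 309 x [-46.1  57. ] y [52.  81.7] Z [71.5 88.8 99.8] topslope [-0.214 93.78 ]
top 344 x [-60.5  56.7] y [-10.3  10.2] Z [ 79.4  96.  101.8] topslope [1.1000e-02 9.7769e+01]
scene 311 x [-56.5  56.5] y [-11.3  11.4] Z [ 69.5  86.6 100.4] topslope [-0.184 89.531]
top 218 x [-61.8  56.4] y [-73.2 -58.4] Z [ 79.6  96.  100.5] topslope [-9.4000e-02  9.6579e+01]
scene 320 x [-55.4  56.6] y [-72.4 -57.9] Z [ 65.3  81.9 100. ] topslope [-0.101 85.198]
```

Bar down (its top at Z≈99–100 as expected), blanks seated. Hand in.

```bash
python3 -c "
from station import job
print(job.job_done())"
```

```text
the job is handed in; nothing more can be done
None
```

All three blanks are seated on the ledges of their own slots, the keeper bar is fully down over them, and the job is handed in at about 43 s; the thick blank first caught on the slot's end wall and had to be freed, with up to about 77 N at the wrist.

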